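# Make the filtration bench ready

## Robot

A 6-joint arm with a two-finger parallel gripper is mounted at the origin on the work surface. World frame = base frame: x ahead of the robot, y to its left, z up, the work surface at z = 0. Lengths are in m, angles in rad, forces in N, time in s.
With the tool pointing down it reaches from about 0.3 to 0.85 m from the base axis. Payload 4.2 kg.
Tool frame: the origin (TCP) lies on the front face of the gripper's body, between the roots of the fingers; the fingertips stand 78 mm ahead of it and the grasp point (between the pads) lies 60 mm ahead of it; z points along the fingers, y is the direction in which the jaws open and shut (so a half turn about z gives the same grasp; the last joint's range is limited). The gripper opens to 91 mm and grips with 3 to 60 N. Pads are 32 mm wide; open, the fingers measure 118 mm over their backs; the gripper's body (76 mm by 178 mm) begins 60 mm behind the grasp point.
Start: joints at [1.103, 0.32, 1.565, -0, 1.257, -0.02], TCP at [0.249, 0.518, 0.292] pointing down, gripper open.
Joint ranges: [-3.11, 3.11], [-0.84, 2.01], [0.21, 2.61], [-1.34, 4.49], [0.05, 2.63], [-2.56, 2.56]. Speed limits (rad/s): [2.57, 2.57, 3.14, 3.14, 3.14, 3.14].

## Interface

Orientations are given as a rotation vector (axis times angle).
In Python, from cell import ctrl gives the robot as it stands.
- The arm moves only by the tool apply_moves, never from a script. Its argument "moves" is text: rows parted by semicolons, each of 7 numbers parted by spaces: the opening in per cent of the stroke, from 0 (shut) to 100 (fully open), then the shift along the tool's x, y, z in units of 0.15 m (1.0 is 0.15 m), then the turn, a rotation vector about the tool's x, y, z in units of 6 degrees (1.0 is 6 degrees). In form: jaw x y z ax ay az; .... A call has 1 to 5 rows; each row shifts and turns the commanded pose from where the row before left it, along the tool's axes as they then stand; what a row does not reach is not made up. A row lasts 1/12 s, in which the tool goes at most 41.7 mm and 7.16 degrees, less where a joint would pass 70% of its speed; a pose out of reach is approached as far as the arm can. A call with a number of a shift or a turn outside -1 to 1 is refused whole. A call with a gripper value outside its range is refused whole. The fingers move at their own pace and stop on an object; "force" is the grip in N (left out, the last holds). Time passes only in rows, so rows that do not move let the fingers close. It gives the time, the measured TCP pose, the force and the opening at its end, in the units of the state.
- ctrl.sense(): the state, without advancing time (a new reading comes with each control period).
- ctrl.capture(name): name is "scene" or "top" or "wrist"; returns the picture (480x640x3 uint8, blue, green, red); there is no depth.
- ctrl.camera_info(name): a dict with "K" (3x3 intrinsics, pixels), "R" (3x3) and "t" (3): a world point X has camera coordinates R X + t; the wrist camera has in their place "hand_eye" (4x4, takes a point from camera to tool coordinates, whose origin is the TCP and whose axes are the flange's). Camera axes: x right, y down, z forward; pixel columns grow to the right and rows downward; lengths in m; the calibration is good to about 2 mm. The wrist camera is an equidistant fisheye: a pixel r from the principal point sees the ray r / f radians off the axis. A picture is of the moment at which its call begins: read the wrist's pose just before it. camera_info takes no time and is no camera call.
- ctrl.job_done(): hands the job in, once; it reports no verdict.
The state is a dict: "time_s": time; "q": joint angles; "dq": joint speeds; "joint_torque": joint torques, N m; "ee_pos": TCP position; "tcp_rot": TCP orientation; "force": force on the tool from outside, world axes, zero at the start; "moment": the same for the moment, N m; "width": finger opening in m.
Only numpy, scipy, OpenCV 4.12 (cv2) and the standard library are available. Lean on these libraries where they do the work, as an engineer would, in place of code of your own. Each camera call takes 0.05 s, during which the arm holds its last target.

## Task

Get the filtration bench ready for the next class: stand the fallen sample bottle upright again in the tray, in the gap in the row between the other two bottles, and hang the two funnels in the stand. Take each funnel out of the flask it is parked in and let it down stem first through a ring, one funnel to each ring, until the cone sits home with the stem in the beaker below. Leave the other two bottles and the beakers where they stand, and do not knock the flasks over.

Things in the scene. Friction and masses are not known exactly. Their poses are not given: they have to be found in the camera images.
- funnel1_rim (a point): Light grey plastic funnel, 110 mm long, about 45 g. Point on its axis at mid-height of the rim band; own +z from stem tip to mouth. Rim band (the place to grip): 62 mm outside diameter, 18 mm high (9 mm either side of this point), wall 3 mm, with a 0.8 mm lip at the mouth. Starts upright, parked loosely in a flask's neck, this point about 145 mm above the bench.
- funnel2_rim (a point): Second funnel, the same in all respects (point, axes, start). Below the rim band a 60 degree cone narrows over 42 mm to the stem, 14 mm in diameter, which tapers over 50 mm to 10 mm at its tip, 101 mm below the point.
- ring_left (a point): Centre of the stand's left (+y) ring, 140 mm above the bench: level, bent from 8 mm round steel bar, inside diameter 38 mm, outside 54 mm. Own x away from the robot (within 9 degrees), y to the left along the cross bar, z up. A funnel hanging home has its rim point 32 mm above this point and its stem tip 69 mm below it.
- ring_right (a point): Centre of the stand's right (-y) ring, 180 mm from the left one and alike in all respects.
- stand: Fixed funnel stand: grey base plate 100 x 280 mm, 8 mm thick; at its middle a 12 mm rod, its top 160 mm above the bench; a 10 mm cross bar carries a ring at each end, 90 mm from the rod. Nothing on it stands higher than 160 mm. Origin: centre of its underside; axes as the rings'. On the robot's left or right, the tray on the other side.
- beaker_left_mid (a point): Loose glass beaker on the stand's base plate under the left ring, 70 mm across (lip 74 mm), 85 mm high, its lip 93 mm above the bench; point at its centre, half-way up. About 90 g. To be left where it stands.
- beaker_right_mid (a point): The same beaker under the right ring.
- flask1_mid (a point): Loose conical glass flask in which funnel1 is parked: foot 77 mm across, neck 40 mm outside and 32 mm inside, 110 mm high, about 130 g; point on its axis half-way up, 55 mm above the bench; z up. It may be shifted but not knocked over.
- flask2_mid (a point): The same flask, with funnel2 parked in it.
- tray: Fixed grey plastic tray, 92 mm (own x) by 300 mm (own y), rim 14 mm high, walls and floor 4 mm thick. Origin: centre of its underside on the bench; x away from the robot (within 9 degrees), z up. The row of bottles runs along own y down the middle: the two end bottles stand near y = +100 and -100 mm, the gap for the fallen one is at the tray's middle.
- bottle_mid (a point): Fallen brown square sample bottle, paper labels, black screw cap, 114 mm high, about 190 g. Point on the axis half-way up, 57 mm from the foot; own +z from foot to cap. Body 50 x 50 mm (own x, y) up to 80 mm from the foot, then a shoulder and a round 38 mm cap. Starts lying flat, foot roughly to the robot, axis 25 mm above the bench. Standing in the tray, the point is 61 mm above the bench.
- end_bottle_left_mid (a point): Bottle of the same kind standing at the left (+y) end of the tray, point half-way up its axis; to be left where it stands.
- end_bottle_right_mid (a point): Bottle of the same kind standing at the right (-y) end of the tray, point half-way up its axis; to be left where it stands.

How it is judged:
By the outcome, as a careful person would: the job done as asked, in the order asked, and still so for the second after the job is handed in, with the robot touching nothing.
It also fails if it takes over 72 s, if anything falls off the work surface, if the arm or the gripper's body presses on something with over 40 N, if the wrist force passes 120 N, or if a joint passes its speed limit or range.

## Working session

There is one attempt and no reset: what is moved stays moved. The work goes in short steps, Python scripts to look and compute and a tool call to move; the robot and the scene stay as the last step left them, time stands still between calls to the robot, and variables do not carry over. Pictures are saved under pics/ and viewed, and the job is handed in when it is done.

Besides the shell and the picture viewer there is one more tool, called after "Emit:" in YAML: its name, and indented under it one key for each argument. apply_moves: Moves the arm, as the interface text tells. Its arguments: {"type":"object","properties":{"moves":{"type":"string"},"force":{"type":"number"}},"required":["moves"]}

```bash
mkdir -p pics; ls; python3 - <<'E'
from cell import ctrl
import cv2
s=ctrl.sense();print({k:s[k] for k in('time_s','ee_pos','tcp_rot','width','force')})
for n in('scene','top','wrist'):
    im=ctrl.capture(n);cv2.imwrite(f'pics/{n}0.png',im)
    print(n,ctrl.camera_info(n))
E
```

```text
pics
{'time_s': 0.0, 'ee_pos': array([0.24880696, 0.51799061, 0.29139758]), 'tcp_rot': array([-6.97434865e-01, -3.06276816e+00,  2.76674287e-03]), 'width': 0.09132382619707721, 'force': array([-0.42161388, -0.58569089,  0.19026932])}
scene {'K': array([[527.83906682,   0.        , 325.16101278],
       [  0.        , 527.83906682, 243.67216635],
       [  0.        ,   0.        ,   1.        ]]), 'R': array([[-0.63036225,  0.77614141, -0.01574635],
       [ 0.51571203,  0.40351472, -0.75578898],
       [-0.58024523, -0.48454143, -0.65462591]]), 't': array([ 0.30522907, -0.16695535,  1.35446702])}
top {'K': array([[588.98863179,   0.        , 322.36364375],
       [  0.        , 588.98863179, 247.46651547],
       [  0.        ,   0.        ,   1.        ]]), 'R': array([[-0.02573143, -0.99915693, -0.03198948],
       [-0.99376124,  0.02904005, -0.10768133],
       [ 0.10851953,  0.02901912, -0.99367067]]), 't': array([0.03390571, 0.49650845, 1.16123   ])}
wrist {'K': array([[371.64829954,   0.        , 326.78997614],
       [  0.        , 371.64829954, 238.14358027],
       [  0.        ,   0.        ,   1.        ]]), 'hand_eye': array([[ 1.13105479e-03, -9.69298044e-01, -2.45886200e-01,
         6.89466359e-02],
       [ 9.99999165e-01,  9.42698250e-04,  8.83735141e-04,
        -7.34049398e-04],
       [-6.24806252e-04, -2.45886995e-01,  9.69298301e-01,
        -9.21484980e-02],
       [ 0.00000000e+00,  0.00000000e+00,  0.00000000e+00,
         1.00000000e+00]])}
```

View pics/scene0.png

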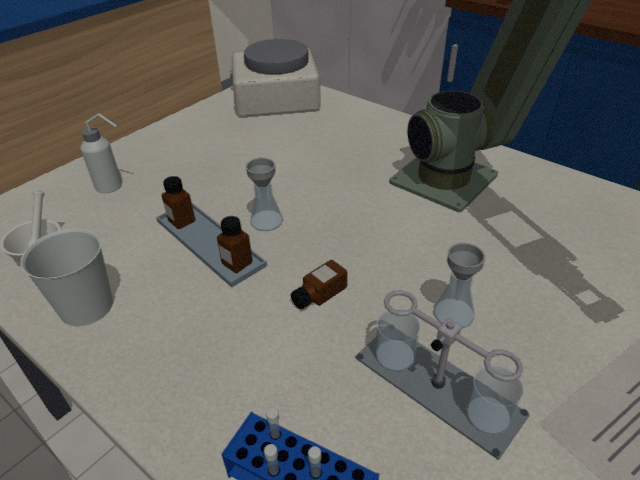

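View pics/top0.png

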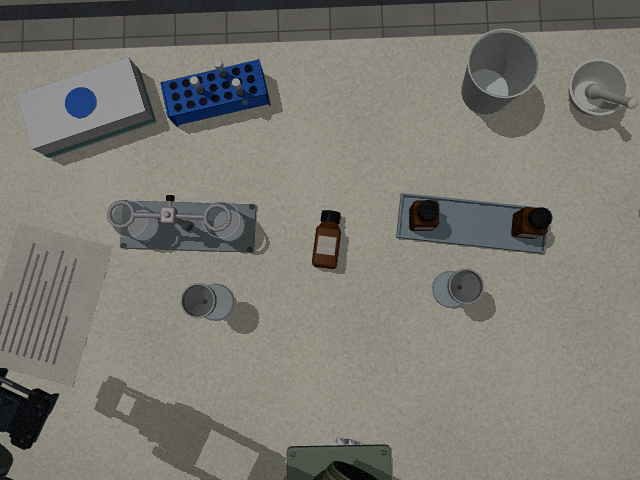

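View pics/wrist0.png

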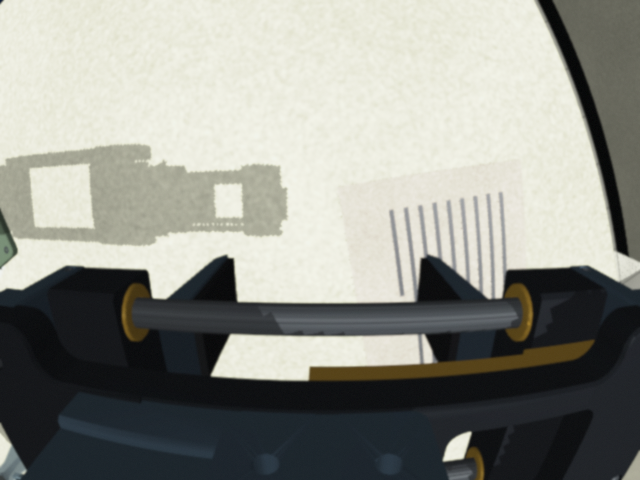

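The top view shows the stand on the left with rings at about (121,215) and (218,217). The bottle lies at (326,240), the funnels are at (199,300) and (466,286), and the tray is on the right. I'll enlarge crops to get closer positions.

```bash
cat > h.py <<'E'
import numpy as np, cv2
from cell import ctrl
from scipy.spatial.transform import Rotation as Ro
def ray(n,u,v):
    c=ctrl.camera_info(n);d=np.linalg.inv(c['K'])@[u,v,1.];o=-c['R'].T@c['t'];return o,c['R'].T@d
def onz(n,u,v,z):
    o,d=ray(n,u,v);return o+d*(z-o[2])/d[2]
def proj(n,X):
    c=ctrl.camera_info(n);p=c['K']@(c['R']@np.asarray(X,float)+c['t']);return p[:2]/p[2]
def tri(us,ut):
    A=[];b=[]
    for n,p in(('scene',us),('top',ut)):
        o,d=ray(n,*p);d/=np.linalg.norm(d);P=np.eye(3)-np.outer(d,d);A.append(P);b.append(P@o)
    X=np.linalg.lstsq(np.vstack(A),np.hstack(b),rcond=None)[0];return X
def crop(src,x,y,w,h,k,out):
    im=cv2.imread(src)[y:y+h,x:x+w];im=cv2.resize(im,None,fx=k,fy=k,interpolation=cv2.INTER_CUBIC)
    for i in range(0,w,10):
        cv2.line(im,(i*k,0),(i*k,8 if i%50 else 18),(0,0,255),1)
        if i%20==0: cv2.putText(im,str(x+i),(i*k,30),0,.4,(0,0,255),1)
    for i in range(0,h,10):
        cv2.line(im,(0,i*k),(8,i*k),(0,0,255),1)
        if i%20==0: cv2.putText(im,str(y+i),(10,i*k+4),0,.4,(0,0,255),1)
    cv2.imwrite(out,im)
E
python3 -c "
from h import *
crop('pics/top0.png',95,185,180,145,4,'pics/a.png')
crop('pics/top0.png',300,180,260,140,3,'pics/b.png')
crop('pics/scene0.png',350,230,190,150,4,'pics/c.png')
crop('pics/scene0.png',150,150,200,170,4,'pics/d.png')
"
```

```text
(no output)
```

View pics/a.png

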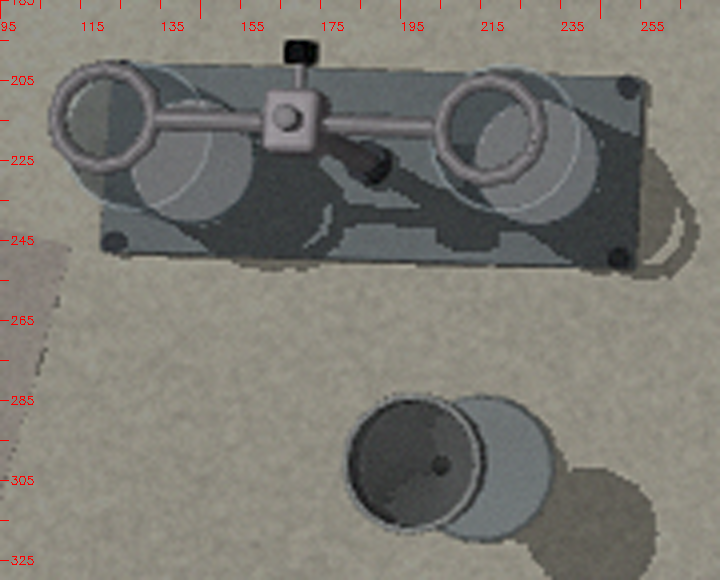

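View pics/b.png

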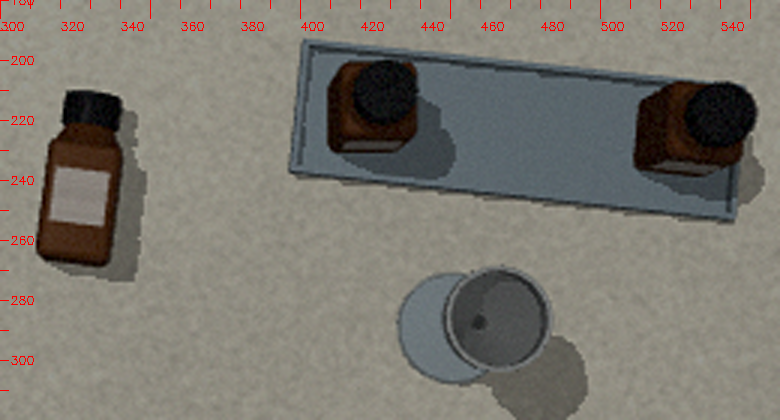

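View pics/c.png

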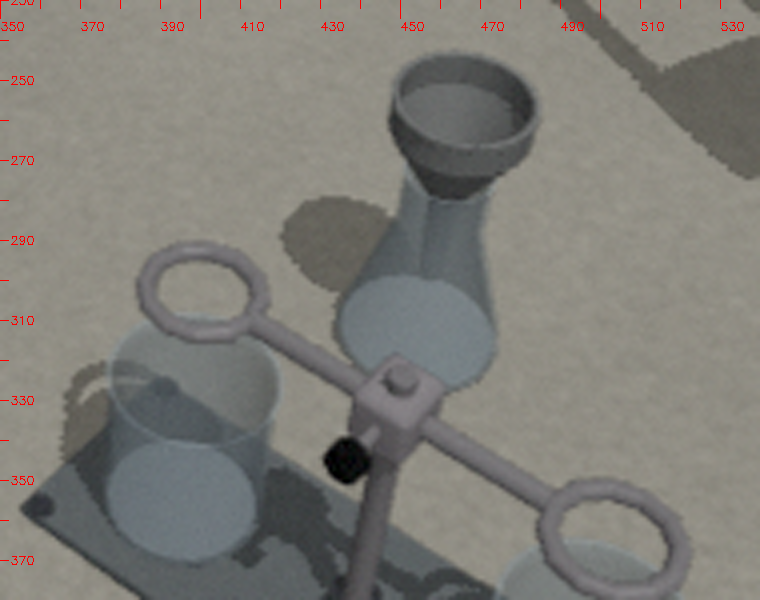

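View pics/d.png

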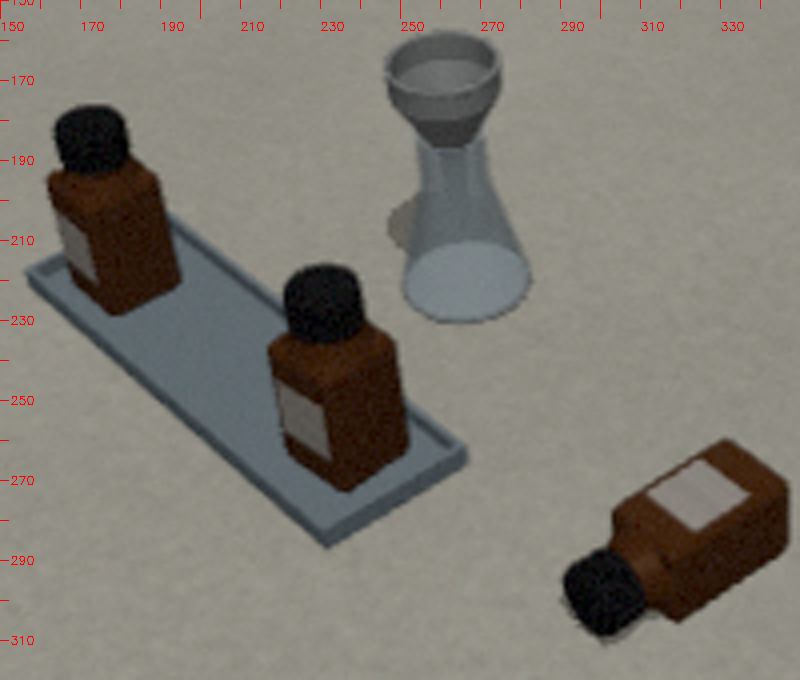

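```bash
python3 - <<'E'
from h import *
np.set_printoptions(precision=4,suppress=True)
D={'ringL':((503.8,365),(120.75,214),.14),'ringR':((400.8,302.8),(217.25,217.5),.14),
'funA':((466,255),(198.5,300.5),.154),'funB':((260.8,168.8),(465.7,286.3),.154),
'capL':((230.8,222),(428.3,210.3),.118),'capR':((172.8,182),(540.3,218),.118)}
for k,(s,t,z) in D.items(): print(k,'tri',tri(s,t),'top',onz('top',*t,z),'sc',onz('scene',*s,z))
for t in((401.7,193.3),(396.7,237.3),(545,253.3)):print('tray',onz('top',*t,.014))
for t in((312.7,266.7),(336,268.3),(317,220.5),(340.5,222.5)):print('bot',onz('top',*t,.05))
for t in((321.3,211),(340.7,213)):print('cap',onz('top',*t,.03))
# scene: bottle top face corners
for s in((331.5,260),(347,271),(303,278),):print('sc',onz('scene',*s,.05))
print('flaskA foot',onz('top',95+484/4-3,185+467/4,0),onz('scene',350+416/4,230+333/4,0))
print('flaskB foot',onz('top',300+450/3,180+328/3,0),onz('scene',150+467/4,150+281/4,0))
for p in((300,185),(300,415)):pass
E
```

```text
ringL tri [0.5583 0.3899 0.1402] top [0.5584 0.3899 0.14  ] sc [0.5581 0.3899 0.14  ]
ringR tri [0.5466 0.2097 0.1388] top [0.5463 0.2096 0.14  ] sc [0.5477 0.2101 0.14  ]
funA tri [0.3941 0.2423 0.1515] top [0.3941 0.2415 0.154 ] sc [0.3967 0.2434 0.154 ]
funB tri [ 0.4072 -0.2385  0.1435] top [ 0.4067 -0.2361  0.154 ] sc [ 0.4184 -0.2264  0.154 ]
capL tri [ 0.5522 -0.1827  0.1151] top [ 0.5513 -0.1818  0.118 ] sc [ 0.5548 -0.1804  0.118 ]
capR tri [ 0.5318 -0.3896  0.1131] top [ 0.5304 -0.3873  0.118 ] sc [ 0.5361 -0.384   0.118 ]
tray [ 0.6057 -0.1451  0.014 ]
tray [ 0.5151 -0.1313  0.014 ]
tray [ 0.4738 -0.4275  0.014 ]
bot [0.4572 0.0396 0.05  ]
bot [ 0.4527 -0.0062  0.05  ]
bot [0.549  0.0289 0.05  ]
bot [ 0.5436 -0.0177  0.05  ]
cap [0.5714 0.0204 0.03  ]
cap [ 0.566  -0.0188  0.03  ]
sc [ 0.4613 -0.0013  0.05  ]
sc [0.4674 0.0422 0.05  ]
sc [ 0.5352 -0.0126  0.05  ]
flaskA foot [0.3946 0.2489 0.    ] [0.392  0.2426 0.    ]
flaskB foot [ 0.407  -0.2365  0.    ] [ 0.4054 -0.2402  0.    ]
```

```bash
cat >> h.py <<'E'
def pose():
    s=ctrl.sense();return np.array(s['ee_pos']),Ro.from_rotvec(s['tcp_rot']),s
def down(yaw):   # tool z down, tool y along (-sin.. ) : x axis at 'yaw' from world x
    c,s_=np.cos(yaw),np.sin(yaw);x=np.array([c,s_,0]);z=np.array([0,0,-1.]);return Ro.from_matrix(np.c_[x,np.cross(z,x),z])
def plan(wps,step=.03,ang=5,start=None):
    """wps: list of (p,R) TCP targets. prints rows x y z ax ay az"""
    p,R=start if start else pose()[:2]
    from scipy.spatial.transform import Slerp
    for (p2,R2) in wps:
        p2=np.array(p2,float);R2=R if R2 is None else R2
        rv=(R.inv()*R2).as_rotvec();n=max(1,int(np.ceil(max(np.linalg.norm(p2-p)/step,np.degrees(np.linalg.norm(rv))/ang))))
        sl=Slerp([0,1],Ro.concatenate([R,R2]));pc,Rc=p,R
        out=[]
        for i in range(1,n+1):
            pn=p+(p2-p)*i/n;Rn=sl(i/n)
            t=Rc.inv().apply(pn-pc)/.15;a=np.degrees((Rc.inv()*Rn).as_rotvec())/6
            out.append(' '.join('%.3g'%(v if abs(v)>5e-4 else 0) for v in np.round(np.r_[t,a],3)));pc,Rc=pn,Rn
        for o in out: print(o)
        print('--',n,p2)
        p,R=p2,R2
    return p,R
E
python3 - <<'E'
from h import *
np.set_printoptions(precision=3,suppress=True)
p,R,s=pose();print(R.as_matrix(),np.degrees(R.as_euler('xyz')))
x=R.as_matrix()[:,0];print('yaw x',np.degrees(np.arctan2(x[1],x[0])),'q1',np.degrees(s['q'][0]),s['q'])
E
```

```text
[[-0.901  0.433 -0.001]
 [ 0.433  0.901 -0.001]
 [ 0.    -0.001 -1.   ]] [-179.925   -0.002  154.343]
yaw x 154.34329660560874 q1 63.196106090769774 [ 1.103  0.32   1.565  0.     1.257 -0.02 ]
```

```bash
python3 - <<'E'
from h import *
plan([((.407,-.237,.27),down(np.radians(-8)))],step=.03,ang=5.8)
E
```

```text
-0.112 -0.146 0.005 0 0.001 0.966
-0.126 -0.134 0.005 0 0.001 0.966
-0.139 -0.12 0.005 0 0.001 0.966
-0.15 -0.106 0.005 0 0.001 0.966
-0.16 -0.09 0.005 0 0.001 0.966
-0.168 -0.073 0.005 0 0.001 0.966
-0.175 -0.056 0.005 0 0.001 0.966
-0.18 -0.038 0.005 0 0.001 0.966
-0.183 -0.02 0.005 0 0.001 0.966
-0.184 -0.001 0.005 0 0.001 0.966
-0.183 0.017 0.005 0 0.001 0.966
-0.18 0.036 0.005 0 0.001 0.966
-0.176 0.054 0.005 0 0.001 0.966
-0.169 0.071 0.005 0 0.001 0.966
-0.161 0.088 0.005 0 0.001 0.966
-0.151 0.104 0.005 0 0.001 0.966
-0.14 0.119 0.005 0 0.001 0.966
-0.127 0.132 0.005 0 0.001 0.966
-0.113 0.144 0.005 0 0.001 0.966
-0.098 0.155 0.005 0 0.001 0.966
-0.082 0.164 0.005 0 0.001 0.966
-0.065 0.172 0.005 0 0.001 0.966
-0.047 0.177 0.005 0 0.001 0.966
-0.029 0.181 0.005 0 0.001 0.966
-0.011 0.183 0.005 0 0.001 0.966
0.008 0.184 0.005 0 0.001 0.966
0.026 0.182 0.005 0 0.001 0.966
0.045 0.178 0.005 0 0.001 0.966
-- 28 [ 0.407 -0.237  0.27 ]
```

Emit:
apply_moves:
  moves: "100 -0.11 -0.15 0 0 0 0.97; 100 -0.13 -0.13 0 0 0 0.97; 100 -0.14 -0.12 0 0 0 0.97; 100 -0.15 -0.11 0 0 0 0.97; 100 -0.16 -0.09 0 0 0 0.97"

```text
time_s: 0.57
ee_pos: [0.277, 0.3812, 0.2919]
tcp_rot: [-1.451, -2.786, 0.001]
force: [1.2, 0.1, -0.6]
width: 0.0913
```

Emit:
apply_moves:
  moves: "100 -0.17 -0.07 0 0 0 0.97; 100 -0.175 -0.055 0 0 0 0.97; 100 -0.18 -0.04 0 0 0 0.97; 100 -0.18 -0.02 0 0 0 0.97; 100 -0.185 0 0 0 0 0.97"

```text
time_s: 0.98
ee_pos: [0.3052, 0.2466, 0.2921]
tcp_rot: [-2.105, -2.332, 0.0]
force: [0.9, 0.1, -0.2]
width: 0.0912
```

Emit:
apply_moves:
  moves: "100 -0.185 0.02 0 0 0 0.97; 100 -0.18 0.035 0 0 0 0.97; 100 -0.175 0.055 0 0 0 0.97; 100 -0.17 0.07 0 0 0 0.97; 100 -0.16 0.09 0 0 0 0.97"

```text
time_s: 1.4
ee_pos: [0.3333, 0.1114, 0.2922]
tcp_rot: [-2.623, -1.729, -0.0]
force: [0.5, 0.1, -0.4]
width: 0.0911
```

Emit:
apply_moves:
  moves: "100 -0.15 0.105 0 0 0 0.97; 100 -0.14 0.12 0 0 0 0.97; 100 -0.125 0.13 0 0 0 0.97; 100 -0.11 0.145 0 0 0 0.97; 100 -0.1 0.155 0 0 0 0.97"

```text
time_s: 1.82
ee_pos: [0.3613, -0.0228, 0.2922]
tcp_rot: [-2.973, -1.014, -0.0]
force: [0.8, 0.4, 0.1]
width: 0.0913
```

Emit:
apply_moves:
  moves: "100 -0.08 0.165 0 0 0 0.97; 100 -0.065 0.17 0 0 0 0.97; 100 -0.045 0.175 0 0 0 0.97; 100 -0.03 0.18 0 0 0 0.97; 100 -0.01 0.185 0 0 0 0.97"

```text
time_s: 2.23
ee_pos: [0.3887, -0.1571, 0.2921]
tcp_rot: [-3.133, -0.234, 0.0]
force: [1.0, 0.1, -0.2]
width: 0.0915
```

```bash
python3 - <<'E'
from h import *
a=plan([((.407,-.237,.27),down(np.radians(-8))),((.407,-.237,.20),None)],step=.03,ang=5.9)
E
```

```text
0.014 0.182 0.049 -0.001 0.001 0.918
0.031 0.179 0.049 -0.001 0.001 0.918
0.048 0.176 0.049 -0.001 0.001 0.918
-- 3 [ 0.407 -0.237  0.27 ]
0 0 0.156 0 0 0
0 0 0.156 0 0 0
0 0 0.156 0 0 0
-- 3 [ 0.407 -0.237  0.2  ]
```

Emit:
apply_moves:
  moves: "100 0.014 0.182 0.05 0 0 0.92; 100 0.031 0.179 0.05 0 0 0.92; 100 0.048 0.176 0.05 0 0 0.92; 100 0 0 0.1 0 0 0; 100 0 0 0 0 0 0"

```text
time_s: 2.65
ee_pos: [0.4064, -0.2361, 0.2521]
tcp_rot: [-3.131, 0.214, 0.008]
force: [-0.9, -0.3, -0.5]
width: 0.0907
```

```bash
python3 - <<'E'
from h import *
p,R,s=pose();print(p,R.as_euler('xyz',degrees=True),s['q'])
cv2.imwrite('pics/w1.png',ctrl.capture('wrist'));cv2.imwrite('pics/s1.png',ctrl.capture('scene'))
plan([((.407,-.237,.163),down(np.radians(-8)))])
E
```

```text
[ 0.40642942 -0.2360792   0.25205656] [-179.85679924    0.3096615    -7.83148991] [-5.50759935e-01  1.89524662e-01  1.85340433e+00  1.27182991e-04
  1.10461711e+00  1.15667093e+00]
0.001 0.003 0.152 -0.003 0.005 0.012
0 0.003 0.152 -0.003 0.005 0.012
0 0.003 0.152 -0.003 0.005 0.012
0 0.003 0.152 -0.003 0.005 0.012
-- 4 [ 0.407 -0.237  0.163]
```

View pics/w1.png

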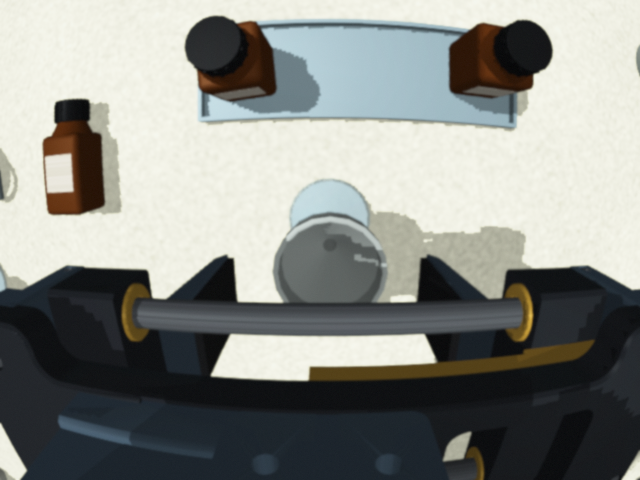

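View pics/s1.png

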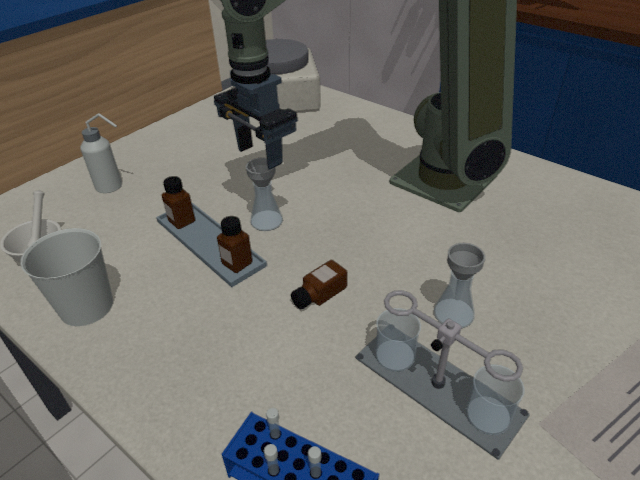

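The funnel sits centred between the fingers at about (330,260). I'll descend around it to the flask neck.

Emit:
apply_moves:
  moves: "100 0 0 0.15 0 0 0; 100 0 0 0.15 0 0 0; 100 0 0 0.15 0 0 0; 100 0 0 0.145 0 0 0; 100 0 0 0 0 0 0"

```text
time_s: 3.17
ee_pos: [0.4058, -0.2337, 0.1631]
tcp_rot: [-3.131, 0.209, 0.009]
force: [-0.5, -0.2, -0.4]
width: 0.0912
```

Emit:
apply_moves:
  moves: "60 0 0 0 0 0 0; 40 0 0 0 0 0 0; 30 0 0 0 0 0 0; 20 0 0 0 0 0 0; 20 0 0 0 0 0 0"
  force: 12

```text
time_s: 3.58
ee_pos: [0.4081, -0.2359, 0.1666]
tcp_rot: [3.133, -0.211, 0.004]
force: [-1.0, -1.7, 1.4]
width: 0.0614
```

Emit:
apply_moves:
  moves: "20 0 0 0 0 0 0; 20 0 0 0 0 0 0; 20 0 0 0 0 0 0; 20 0 0 0 0 0 0; 20 0 0 0 0 0 0"

```text
time_s: 4.0
ee_pos: [0.4081, -0.2362, 0.1662]
tcp_rot: [3.133, -0.211, 0.003]
force: [0.5, -1.1, 5.9]
width: 0.0614
```

```bash
python3 - <<'E'
from h import *
cv2.imwrite('pics/w2.png',ctrl.capture('wrist'));cv2.imwrite('pics/s2.png',ctrl.capture('scene'))
crop('pics/s2.png',180,100,150,140,5,'pics/s2c.png')
E
```

```text
(no output)
```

View pics/s2c.png

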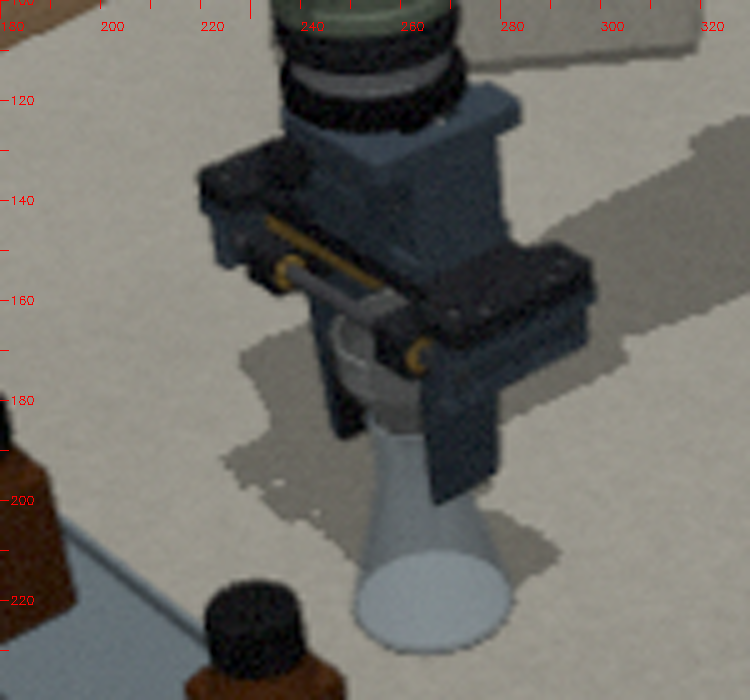

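View pics/w2.png

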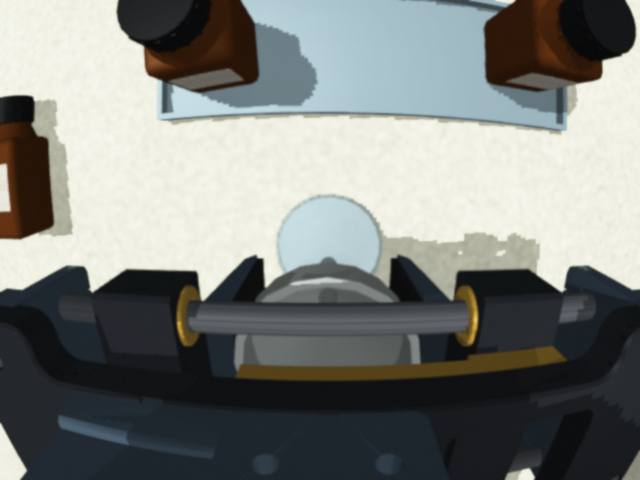

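Correction: the straight fingers have closed on the rim (width 61 mm), because the rim lies between them, so the neck can't be gripped from above. The flask doesn't need to move, though. I can stand the bottle up on the free bench, regrip it from above and lower it into the gap. I'll release the funnel and back off.

Emit:
apply_moves:
  moves: "75 0 0 0 0 0 0; 85 0 0 0 0 0 0; 100 0 0 0 0 0 0; 100 0 0 0 0 0 0; 100 0 0 0 0 0 0"

```text
time_s: 4.52
ee_pos: [0.4073, -0.2353, 0.1651]
tcp_rot: [-3.134, 0.211, 0.001]
force: [1.1, 0.0, -0.8]
width: 0.0902
```

Emit:
apply_moves:
  moves: "100 0 0 -0.1 0 0 0; 100 0 0 -0.2 0 0 0; 100 0 0 -0.2 0 0 0; 100 0 0 -0.2 0 0 0; 100 0 0 0 0 0 0"

```text
time_s: 4.93
ee_pos: [0.4098, -0.2369, 0.2759]
tcp_rot: [3.129, -0.211, 0.016]
force: [1.7, -0.3, 0.0]
width: 0.0908
```

```bash
python3 - <<'E'
from h import *
p,R,s=pose();print(p,R.as_euler('xyz',degrees=True),s['width'],s['force'])
cv2.imwrite('pics/w3.png',ctrl.capture('wrist'));cv2.imwrite('pics/s3.png',ctrl.capture('scene'))
crop('pics/s3.png',180,100,150,140,4,'pics/s3c.png')
E
```

```text
[ 0.40982087 -0.23689704  0.27593544] [179.75198056  -0.59903652  -7.71306694] 0.09080290196372791 [ 1.69912683 -0.30968434  0.01924732]
```

View pics/s3c.png

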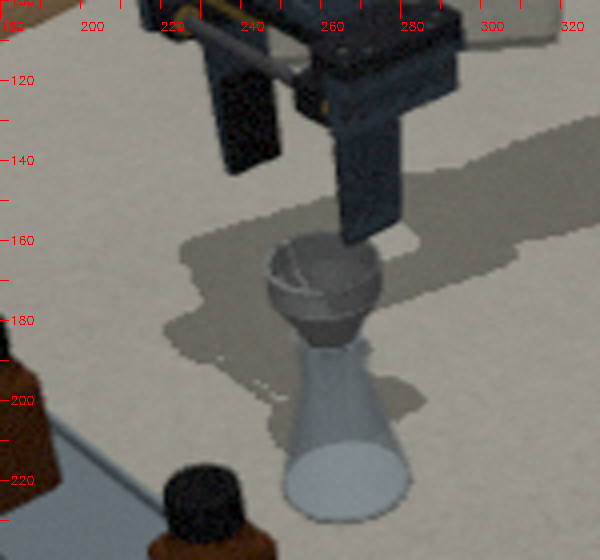

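```bash
python3 - <<'E'
from h import *
R0=down(np.radians(-8));Rp=R0*Ro.from_euler('y',-25,degrees=True)
G=np.array([.510,.0094,.030]);T=G-.06*Rp.as_matrix()[:,2]
print(T)
plan([(T+[0,0,.15],Rp)],step=.035,ang=5.9,start=(np.array([.409,-.2369,.275]),R0))
plan([(T,Rp)],step=.03,start=(T+[0,0,.15],Rp))
E
```

```text
[0.53511032 0.00587097 0.08437847]
0.076 -0.215 0.034 0 -0.521 0
0.078 -0.215 0.03 0 -0.521 0
0.079 -0.215 0.025 0 -0.521 0
0.08 -0.215 0.021 0 -0.521 0
0.081 -0.215 0.017 0 -0.521 0
0.082 -0.215 0.012 0 -0.521 0
0.083 -0.215 0.008 0 -0.521 0
0.083 -0.215 0.003 0 -0.521 0
-- 8 [0.53511032 0.00587097 0.23437847]
0.085 0 0.181 0 0 0
0.085 0 0.181 0 0 0
0.085 0 0.181 0 0 0
0.085 0 0.181 0 0 0
0.085 0 0.181 0 0 0
-- 5 [0.53511032 0.00587097 0.08437847]
```

Emit:
apply_moves:
  moves: "100 0.076 -0.215 0.034 0 -0.52 0; 100 0.078 -0.215 0.03 0 -0.52 0; 100 0.079 -0.215 0.025 0 -0.52 0; 100 0.08 -0.215 0.021 0 -0.52 0; 100 0.081 -0.215 0.017 0 -0.52 0"

```text
time_s: 5.45
ee_pos: [0.4852, -0.0817, 0.2432]
tcp_rot: [-3.086, 0.208, 0.432]
force: [0.4, -0.8, 0.8]
width: 0.0908
```

Emit:
apply_moves:
  moves: "100 0.082 -0.215 0.012 0 -0.52 0; 100 0.083 -0.215 0.008 0 -0.52 0; 100 0.083 -0.215 0.003 0 -0.52 0; 100 0.04 0 0.09 0 0 0; 100 0 0 0 0 0 0"

```text
time_s: 5.87
ee_pos: [0.5312, 0.0094, 0.2104]
tcp_rot: [-3.031, 0.2, 0.685]
force: [-1.0, 0.2, 0.6]
width: 0.0913
```

```bash
python3 - <<'E'
from h import *
p,R,s=pose();print(p,R.as_euler('xyz',degrees=True),s['q'],R.as_matrix()[:,2])
cv2.imwrite('pics/w4.png',ctrl.capture('wrist'))
R0=down(np.radians(-8));Rp=R0*Ro.from_euler('y',-25,degrees=True)
plan([([.535,.0059,.0844],Rp)])
E
```

```text
[0.53117358 0.00941272 0.21039653] [179.93496547  25.4588712   -7.57258702] [-0.02555402  0.50002806  1.55626025  0.04466991  1.52759188  1.66518794] [-0.42626342  0.05552307 -0.90289351]
0.078 0.002 0.151 0.007 0.013 0.01
0.078 0.002 0.151 0.007 0.013 0.01
0.078 0.002 0.151 0.007 0.013 0.01
0.078 0.003 0.152 0.007 0.013 0.01
0.078 0.003 0.152 0.007 0.013 0.01
-- 5 [0.535  0.0059 0.0844]
```

View pics/w4.png

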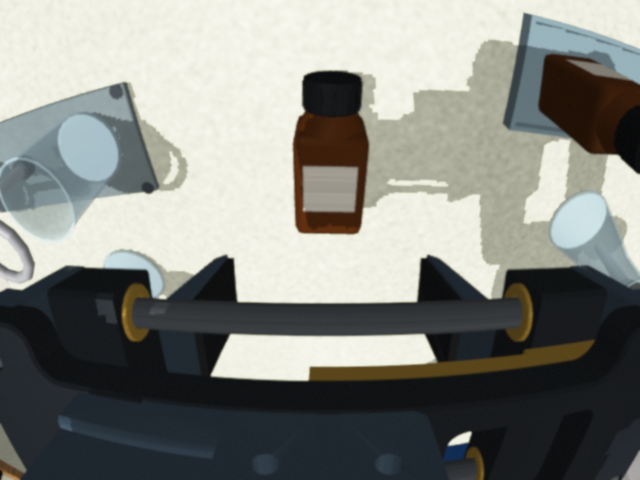

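```bash
cat >> h.py <<'E'
def wz(u,v,z,p=None,R=None):
    c=ctrl.camera_info('wrist');K=c['K'];H=c['hand_eye']
    if p is None: p,R,_=pose()
    x=(u-K[0,2])/K[0,0];y=(v-K[1,2])/K[1,1];r=np.hypot(x,y)
    d=np.array([np.sin(r)*x/r,np.sin(r)*y/r,np.cos(r)])
    o=p+R.apply(H[:3,3]);d=R.apply(H[:3,:3]@d);return o+d*(z-o[2])/d[2]
E
python3 - <<'E'
from h import *
for u,v,z in((300,232,.05),(358,232,.05),(295,140,.05),(368,140,.05),(332,75,.044),(330,222,.05)):print(u,v,wz(u,v,z))
E
```

```text
300 232 [0.46323119 0.03664399 0.05      ]
358 232 [ 0.45753309 -0.00617369  0.05      ]
295 140 [0.53711472 0.02697378 0.05      ]
368 140 [ 0.53114423 -0.01878542  0.05      ]
332 75 [ 0.57458553 -0.00139275  0.044     ]
330 222 [0.46951858 0.0133344  0.05      ]
```

Emit:
apply_moves:
  moves: "100 0.078 0.002 0.151 0 0 0; 100 0.078 0.002 0.151 0 0 0; 100 0.078 0.002 0.151 0 0 0; 100 0.078 0.003 0.151 0 0 0; 100 0.06 0 0.12 0 0 0"

```text
time_s: 6.33
ee_pos: [0.5353, 0.0047, 0.0919]
tcp_rot: [-3.032, 0.207, 0.674]
force: [0.3, -0.0, -0.3]
width: 0.091
```

Emit:
apply_moves:
  moves: "70 0 0 0 0 0 0; 40 0 0 0 0 0 0; 40 0 0 0 0 0 0; 40 0 0 0 0 0 0; 40 0 0 0 0 0 0"
  force: 25

```text
time_s: 6.75
ee_pos: [0.5372, 0.0057, 0.0946]
tcp_rot: [-3.033, 0.205, 0.667]
force: [-0.4, 0.2, -0.1]
width: 0.061
```

Emit:
apply_moves:
  moves: "40 0 0 0 0 0 0; 40 0 0 0 0 0 0; 40 0 0 0 0 0 0; 40 0 0 0 0 0 0; 40 0 0 0 0 0 0"

```text
time_s: 7.17
ee_pos: [0.537, 0.006, 0.094]
tcp_rot: [-3.033, 0.204, 0.67]
force: [0.8, 0.4, 5.8]
width: 0.0501
```

```bash
python3 - <<'E'
from h import *
p,R,s=pose()
print(p,R.as_euler('xyz',degrees=True))
G=p+.06*R.as_matrix()[:,2];print('G',G)
R0=down(np.radians(-8));Ru=R*Ro.from_euler('y',90,degrees=True)
print(Ru.as_matrix())
a=plan([(p+[0,0,.06],R)])
# rotate about grasp with G moving to G2
G2=np.array([.57,.0,.13]);G1=G+[0,0,.06]
n=16;pc,Rc=p+[0,0,.06],R
for i in range(1,n+1):
    Rn=R*Ro.from_euler('y',90*i/n,degrees=True);g=G1+(G2-G1)*i/n;pn=g-.06*Rn.as_matrix()[:,2]
    print(np.round(Rc.inv().apply(pn-pc)/.15,3));pc,Rc=pn,Rn
print(pc)
E
```

```text
[0.53702219 0.00597496 0.09397018] [-179.98116516   24.90562271   -7.70687673]
G [0.51198559 0.00938301 0.03955002]
[[ 4.17276743e-01 -1.34242302e-01  8.98809837e-01]
 [-5.68007541e-02 -9.90948493e-01 -1.21633708e-01]
 [ 9.07002643e-01 -2.98158887e-04 -4.21124824e-01]]
-0.084 0 -0.181 0 0 0
-0.084 0 -0.181 0 0 0
-- 2 [0.53702219 0.00597496 0.15397018]
[-0.022  0.001 -0.02 ]
[-0.02   0.001 -0.018]
[-0.018  0.001 -0.016]
[-0.017  0.001 -0.014]
[-0.015  0.001 -0.012]
[-0.014  0.001 -0.009]
[-0.013  0.001 -0.007]
[-0.012  0.001 -0.004]
[-0.012  0.001 -0.002]
[-0.012  0.001  0.001]
[-0.012  0.001  0.004]
[-0.012  0.001  0.007]
[-0.013  0.001  0.009]
[-0.013  0.001  0.012]
[-0.015  0.001  0.014]
[-0.016  0.001  0.017]
[0.51607141 0.00729802 0.15526749]
```

Emit:
apply_moves:
  moves: "40 -0.04 0 -0.09 0 0 0; 40 -0.084 0 -0.18 0 0 0; 40 -0.042 0 -0.09 0 0 0; 40 -0.022 0 -0.02 0 0.94 0; 40 -0.02 0 -0.018 0 0.94 0"

```text
time_s: 7.58
ee_pos: [0.5346, 0.0062, 0.1603]
tcp_rot: [-3.098, 0.209, 0.362]
force: [0.0, 0.4, -1.4]
width: 0.0502
```

Emit:
apply_moves:
  moves: "40 -0.018 0 -0.016 0 0.94 0; 40 -0.017 0 -0.014 0 0.94 0; 40 -0.015 0 -0.012 0 0.94 0; 40 -0.014 0 -0.009 0 0.94 0; 40 -0.013 0 -0.007 0 0.94 0"

```text
time_s: 8.0
ee_pos: [0.5221, 0.0079, 0.1698]
tcp_rot: [3.092, -0.208, 0.401]
force: [0.2, -1.0, -3.1]
width: 0.0502
```

Emit:
apply_moves:
  moves: "40 -0.012 0 -0.004 0 0.94 0; 40 -0.012 0 -0.002 0 0.94 0; 40 -0.012 0 0 0 0.94 0; 40 -0.012 0 0.004 0 0.94 0; 40 -0.012 0 0.007 0 0.94 0"

```text
time_s: 8.42
ee_pos: [0.5191, -0.0024, 0.1763]
tcp_rot: [2.94, -0.202, 0.926]
force: [0.7, -1.0, -0.8]
width: 0.05
```

Emit:
apply_moves:
  moves: "40 -0.013 0 0.009 0 0.94 0; 40 -0.013 0 0.012 0 0.94 0; 40 -0.015 0 0.014 0 0.94 0; 40 -0.016 0 0.017 0 0.94 0; 40 0 0 0 0 0 0"

```text
time_s: 8.83
ee_pos: [0.5386, -0.0252, 0.2779]
tcp_rot: [2.823, -0.169, 1.287]
force: [-0.2, 0.1, -1.5]
width: 0.0501
```

```bash
python3 - <<'E'
from h import *
p,R,s=pose();print(p,R.as_matrix(),s['q'],s['width'])
cv2.imwrite('pics/s5.png',ctrl.capture('scene'))
E
```

```text
[ 0.53857384 -0.02522025  0.2779204 ] [[ 0.65096    -0.11342945  0.75058966]
 [-0.08461181 -0.99345369 -0.07675033]
 [ 0.75438182 -0.01354736 -0.65629608]] [-0.04912517  0.06572797  2.19220751 -0.93420438  0.04951459  2.55702438] 0.05006956322881124
```

View pics/s5.png

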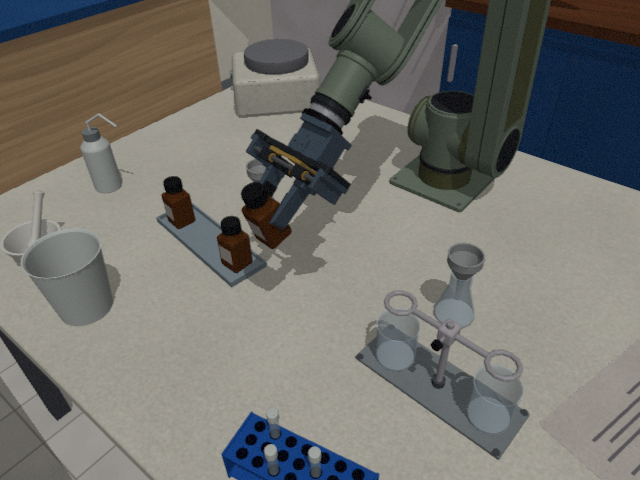

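Scene picture: the bottle is held near (265,215), still tilted, and q5 is at its lower stop. The tool can't get flatter than the forearm unless the wrist is flipped (q4≈π). I'll fit a kinematic model to plan that flip.

```bash
cat > kin.py <<'E'
from h import *
from scipy.optimize import least_squares
def fk(q,P):
    r0,h,L1,L2,e,d=P
    T=Ro.from_euler('z',q[0])
    a=Ro.from_euler('y',q[1]);b=Ro.from_euler('y',q[1]+q[2])
    p=np.array([r0,0,h])+a.apply([0,0,L1])+b.apply([e,0,L2])
    R=b*Ro.from_euler('z',q[3])*Ro.from_euler('y',q[4])*Ro.from_euler('z',q[5])
    p=p+R.apply([0,0,d]);
    return T.apply(p),T*R
DATA=[([1.103,0.32,1.565,0,1.257,-.02],[.24881,.51799,.2914],[-6.97434865e-01,-3.06276816e+00,2.76674287e-03]),
([-.55076,.189525,1.853404,0,1.104617,1.156671],[.40643,-.23608,.25206],None),
([-.025554,.500028,1.55626,.04467,1.527592,1.665188],[.531174,.009413,.210397],None),
([-.04912517,.06572797,2.19220751,-.93420438,.04951459,2.55702438],[.53857384,-.02522025,.2779204],None)]
def fit():
    f=lambda P:np.hstack([fk(q,P)[0]-p for q,p,_ in DATA])
    s=least_squares(f,[0,.1,.6,.4,0,.28]);return s.x,s.fun
E
python3 - <<'E'
from kin import *
np.set_printoptions(precision=4,suppress=True)
P,r=fit();print(P,r)
for q,p,rv in DATA: print(fk(q,P)[1].as_matrix())
print(Ro.from_rotvec(DATA[0][2]).as_matrix());print(pose()[1].as_matrix())
E
```

```text
[0.0015 0.139  0.5914 0.4151 0.0248 0.257 ] [ 0.0103 -0.0052  0.0001 -0.0061 -0.0098 -0.0001 -0.0003 -0.0115 -0.0001
 -0.0005 -0.0115  0.0001]
[[-0.433  -0.9014 -0.0002]
 [-0.9014  0.433  -0.0004]
 [ 0.0004  0.     -1.    ]]
[[ 0.1362  0.9907 -0.0051]
 [ 0.9907 -0.1362  0.0031]
 [ 0.0024 -0.0055 -1.    ]]
[[ 0.1313  0.895  -0.4263]
 [ 0.9913 -0.119   0.0555]
 [-0.001  -0.4299 -0.9029]]
[[ 0.1134  0.651   0.7506]
 [ 0.9935 -0.0846 -0.0768]
 [ 0.0135  0.7544 -0.6563]]
[[-0.9014  0.433  -0.0008]
 [ 0.433   0.9014 -0.0016]
 [ 0.     -0.0018 -1.    ]]
[[ 0.6548 -0.1139  0.7471]
 [-0.0849 -0.9934 -0.0771]
 [ 0.751  -0.0129 -0.6602]]
```

```bash
python3 - <<'E'
s=open('kin.py').read()
s=s.replace("r0,h,L1,L2,e,d=P","r0,h,L1,L2,e,d,w=P").replace("np.array([r0,0,h])","np.array([r0,w,h])").replace("return T.apply(p),T*R","return T.apply(p),T*R*Ro.from_euler('z',np.pi/2)").replace(".4,0,.28]",".4,0,.28,0]")
s+='''
P0=np.array(fit()[0])
LO=np.array([-3.11,-.84,.21,-1.34,.05,-2.56]);HI=np.array([3.11,2.01,2.61,4.49,2.63,2.56])
def ik(p,R,q0):
    def f(q):
        pp,RR=fk(q,P0);return np.r_[(pp-p)*10,(RR.inv()*R).as_rotvec()]
    s=least_squares(f,np.clip(q0,LO+1e-3,HI-1e-3),bounds=(LO,HI));return s.x,np.abs(s.fun).max()
'''
open('kin.py','w').write(s)
E
python3 - <<'E'
from kin import *
np.set_printoptions(precision=3,suppress=True)
print(P0,np.abs(fit()[1]).max())
R0=down(np.radians(-8))
for yaw in(-8,0):
 for th in(25,):
  for x in(.55,.6,.65,.7,.75,.8):
   R=down(np.radians(yaw))*Ro.from_euler('y',90-th,degrees=True)
   G=np.array([x,0,.057]);p=G-.06*R.as_matrix()[:,2]
   q,e=ik(p,R,[0,.1,2.2,3.1,.5,-1.5]);print(yaw,th,x,q,e)
R=down(np.radians(-8))*Ro.from_euler('y',65,degrees=True)
E
```

```text
[0.002 0.139 0.591 0.414 0.025 0.257 0.012] 9.300718990118417e-05
-8 25 0.55 [ 0.132  0.621  2.61   3.442  1.144 -1.56 ] 0.07523206974370258
-8 25 0.6 [ 0.09   0.667  2.535  3.365  1.193 -1.556] 1.2211204269974017e-12
-8 25 0.65 [ 0.077  0.659  2.414  3.366  1.067 -1.588] 1.5247887674707528e-10
-8 25 0.7 [ 0.068  0.667  2.294  3.372  0.959 -1.616] 1.1102230246251565e-15
-8 25 0.75 [ 0.061  0.686  2.175  3.382  0.861 -1.643] 5.974776229322742e-11
-8 25 0.8 [ 0.055  0.714  2.054  3.396  0.769 -1.673] 9.71445146547012e-13
0 25 0.55 [-0.041  0.59   2.61   3.102  1.082 -1.573] 0.11120257196821262
0 25 0.6 [-0.037  0.67   2.548  3.106  1.21  -1.574] 4.8584469780621475e-12
0 25 0.65 [-0.032  0.659  2.426  3.109  1.078 -1.569] 5.668221447763243e-11
0 25 0.7 [-0.028  0.666  2.306  3.111  0.965 -1.565] 2.220446049250313e-15
0 25 0.75 [-0.025  0.684  2.186  3.112  0.863 -1.562] 5.983324946612356e-11
0 25 0.8 [-0.022  0.711  2.065  3.112  0.768 -1.559] 3.157474282033945e-12
```

```bash
cat >> kin.py <<'E'
def jrows(qs,dp=.03,da=5.5,dq=.15,show=True,start=None):
    """qs: joint waypoints, first= current. returns rows"""
    out=[]
    for a,b in zip(qs[:-1],qs[1:]):
        a=np.array(a,float);b=np.array(b,float);n=1
        while True:
            Q=[a+(b-a)*i/n for i in range(n+1)];F=[fk(q,P0) for q in Q]
            ok=all(np.linalg.norm(F[i+1][0]-F[i][0])<=dp and np.degrees(np.linalg.norm((F[i][1].inv()*F[i+1][1]).as_rotvec()))<=da and np.abs(Q[i+1]-Q[i]).max()<=dq for i in range(n))
            if ok: break
            n+=1
        for i in range(n):
            (p,R),(p2,R2)=F[i],F[i+1];t=R.inv().apply(p2-p)/.15;r=np.degrees((R.inv()*R2).as_rotvec())/6
            out.append(np.r_[t,r]);print(' '.join('%g'%v for v in np.round(np.r_[t,r],3)))
        print('-- end',F[-1][0].round(3),b.round(3))
    return out
E
python3 - <<'E'
from kin import *
p,R,s=pose();q=s['q'];print(p,q)
jrows([q,[0,.25,2.0,0,.35,1.6]])
E
```

```text
[ 0.53766269 -0.02519979  0.27542742] [-0.0488029   0.06790544  2.19463526 -0.93395312  0.05048083  2.55702232]
0.01 0.016 0.08 -0.218 -0.303 -0.078
-0.002 -0.002 0.078 -0.135 -0.374 -0.085
-0.01 -0.021 0.077 -0.039 -0.427 -0.094
-0.015 -0.041 0.075 0.067 -0.46 -0.106
-0.015 -0.061 0.073 0.179 -0.472 -0.12
-0.012 -0.081 0.071 0.293 -0.461 -0.136
-0.004 -0.099 0.069 0.405 -0.429 -0.155
-- end [0.588 0.012 0.212] [0.   0.25 2.   0.   0.35 1.6 ]
```

Emit:
apply_moves:
  moves: "40 0.01 0.016 0.08 -0.22 -0.3 -0.08; 40 0 0 0.078 -0.135 -0.37 -0.085; 40 -0.01 -0.02 0.077 -0.04 -0.43 -0.094; 40 -0.015 -0.04 0.075 0.07 -0.46 -0.106; 40 -0.015 -0.06 0.073 0.18 -0.47 -0.12"

```text
time_s: 9.3
ee_pos: [0.5746, -0.0143, 0.2263]
tcp_rot: [2.936, -0.116, 0.946]
force: [-0.8, -0.2, -1.0]
width: 0.0502
```

Emit:
apply_moves:
  moves: "40 -0.012 -0.08 0.071 0.29 -0.46 -0.136; 40 -0.004 -0.1 0.069 0.4 -0.43 -0.155; 40 0 0 0 0 0 0"

```text
time_s: 9.55
ee_pos: [0.5878, 0.0122, 0.2067]
tcp_rot: [-3.022, 0.043, -0.823]
force: [-0.1, -0.1, -2.1]
width: 0.0499
```

```bash
python3 - <<'E'
from kin import *
p,R,s=pose();q=s['q'];print(p,q)
R=down(np.radians(-5))*Ro.from_euler('y',65,degrees=True)
G=np.array([.68,0,.10]);pp=G-.06*R.as_matrix()[:,2]
q2,e=ik(pp,R,[0,.6,2.3,3.1,.9,-1.5]);print(q2,e)
b=np.array(q);b[3]=3.14;b[5]=q[5]-(3.14-q[3])
jrows([q,b,q2])
E
```

```text
[0.58781828 0.01217846 0.20666594] [4.56624890e-04 2.57909853e-01 2.00031921e+00 4.63090923e-03
 3.51226035e-01 1.59550483e+00]
[ 0.03422892  0.55522101  2.33001616  3.28455748  0.88030782 -1.61066791] 2.220446049250313e-15
0.004 -0.088 -0.002 0.49 0.024 -0.087
0.017 -0.086 -0.002 0.48 0.097 -0.087
0.03 -0.083 -0.002 0.461 0.167 -0.087
0.042 -0.077 -0.002 0.431 0.234 -0.087
0.053 -0.07 -0.002 0.391 0.296 -0.087
0.062 -0.062 -0.002 0.343 0.35 -0.087
0.071 -0.052 -0.002 0.287 0.397 -0.087
0.078 -0.041 -0.002 0.224 0.436 -0.087
0.083 -0.029 -0.002 0.157 0.464 -0.087
0.086 -0.016 -0.002 0.086 0.482 -0.087
0.088 -0.003 -0.002 0.014 0.49 -0.087
0.087 0.01 -0.002 -0.059 0.487 -0.087
0.085 0.023 -0.002 -0.131 0.472 -0.087
0.08 0.035 -0.002 -0.2 0.448 -0.087
0.074 0.047 -0.002 -0.264 0.413 -0.087
0.066 0.057 -0.002 -0.323 0.369 -0.087
0.057 0.067 -0.002 -0.374 0.317 -0.087
0.046 0.074 -0.002 -0.417 0.258 -0.087
0.035 0.081 -0.002 -0.451 0.193 -0.087
0.023 0.085 -0.002 -0.474 0.124 -0.087
0.01 0.087 -0.002 -0.487 0.052 -0.087
-- end [0.7   0.012 0.343] [ 0.     0.258  2.     3.14   0.351 -1.54 ]
-0.185 -0.001 0.046 -0.03 -0.103 0.054
-0.183 0.003 0.036 -0.047 -0.103 0.045
-0.18 0.007 0.027 -0.063 -0.104 0.035
-0.176 0.01 0.017 -0.079 -0.104 0.023
-0.172 0.013 0.008 -0.093 -0.104 0.009
-0.168 0.017 -0.001 -0.106 -0.104 -0.005
-0.163 0.019 -0.009 -0.118 -0.104 -0.021
-0.157 0.022 -0.017 -0.129 -0.104 -0.038
-0.151 0.024 -0.025 -0.138 -0.104 -0.056
-- end [0.626 0.005 0.125] [ 0.034  0.555  2.33   3.285  0.88  -1.611]
```

Emit:
apply_moves:
  moves: "40 0.004 -0.088 0 0.49 0.02 -0.09; 40 0.017 -0.086 0 0.48 0.1 -0.09; 40 0.03 -0.083 0 0.46 0.17 -0.09; 40 0.042 -0.077 0 0.43 0.23 -0.09; 40 0.053 -0.07 0 0.39 0.3 -0.09"

```text
time_s: 9.97
ee_pos: [0.6024, 0.0714, 0.2253]
tcp_rot: [-2.774, -0.113, -0.898]
force: [-0.6, 1.0, -2.0]
width: 0.0504
```

Emit:
apply_moves:
  moves: "40 0.062 -0.062 0 0.34 0.35 -0.09; 40 0.071 -0.052 0 0.29 0.4 -0.09; 40 0.078 -0.041 0 0.22 0.44 -0.09; 40 0.083 -0.029 0 0.16 0.46 -0.09; 40 0.086 -0.016 0 0.09 0.48 -0.09"

```text
time_s: 10.38
ee_pos: [0.6401, 0.0997, 0.2692]
tcp_rot: [-2.557, -0.181, -1.168]
force: [1.6, 0.6, -1.0]
width: 0.0503
```

```bash
python3 - <<'E'
from kin import *
p,R,s=pose();print(p,s['q'],s['width'])
E
```

```text
[0.64010257 0.0996529  0.26917003] [6.42916018e-04 2.59171085e-01 2.00358291e+00 1.52124677e+00
 3.48347185e-01 7.27427510e-02] 0.05026119327097863
```

The q4 sweep is tracking as planned.

Emit:
apply_moves:
  moves: "40 0.088 -0.003 0 0.01 0.49 -0.09; 40 0.087 0.01 0 -0.06 0.49 -0.09; 40 0.085 0.023 0 -0.13 0.47 -0.09; 40 0.08 0.035 0 -0.2 0.45 -0.09; 40 0.074 0.047 0 -0.26 0.41 -0.09"

```text
time_s: 10.8
ee_pos: [0.6801, 0.0812, 0.3157]
tcp_rot: [-2.453, -0.142, -1.51]
force: [0.3, -0.0, -1.1]
width: 0.0499
```

Emit:
apply_moves:
  moves: "40 0.066 0.057 0 -0.32 0.37 -0.09; 40 0.057 0.067 0 -0.37 0.32 -0.09; 40 0.046 0.074 0 -0.42 0.26 -0.09; 40 0.035 0.081 0 -0.45 0.19 -0.09; 40 0.023 0.085 0 -0.47 0.12 -0.09"

```text
time_s: 11.22
ee_pos: [0.7018, 0.0261, 0.34]
tcp_rot: [-2.515, -0.008, -1.781]
force: [1.0, -0.6, -0.9]
width: 0.0501
```

```bash
python3 - <<'E'
from kin import *
p,R,s=pose();q=s['q'];print(p,q,s['width'])
R=down(np.radians(-8))*Ro.from_euler('y',65,degrees=True)
G=np.array([.66,0.01,.09]);pp=G-.06*R.as_matrix()[:,2]
q2,e=ik(pp,R,[0,.6,2.3,3.1,.9,-1.5]);print(q2,e)
jrows([q,q2],dp=.035)
E
```

```text
[0.70182304 0.02611366 0.3399997 ] [ 2.66953968e-03  2.65210333e-01  2.00030489e+00  3.00081315e+00
  3.60556037e-01 -1.40774988e+00] 0.05011256649649023
[ 0.10173788  0.57361882  2.37262385  3.41208176  0.94541836 -1.62805619] 1.694477891334145e-14
-0.222 -0.028 0.048 -0.008 -0.099 0.186
-0.219 -0.011 0.032 -0.078 -0.099 0.157
-0.214 0.004 0.016 -0.145 -0.1 0.12
-0.209 0.019 0.001 -0.207 -0.103 0.075
-0.202 0.032 -0.013 -0.264 -0.106 0.024
-0.194 0.044 -0.026 -0.315 -0.109 -0.034
-0.185 0.055 -0.039 -0.359 -0.112 -0.098
-0.175 0.065 -0.05 -0.396 -0.114 -0.166
-- end [0.606 0.018 0.115] [ 0.102  0.574  2.373  3.412  0.945 -1.628]
```

Emit:
apply_moves:
  moves: "40 -0.22 -0.03 0.048 0 -0.1 0.19; 40 -0.22 -0.01 0.032 -0.08 -0.1 0.16; 40 -0.214 0.004 0.016 -0.145 -0.1 0.12; 40 -0.21 0.02 0 -0.21 -0.1 0.075; 40 -0.2 0.032 -0.013 -0.26 -0.106 0.024"

```text
time_s: 11.63
ee_pos: [0.6569, 0.0351, 0.1853]
tcp_rot: [-2.582, 0.128, -1.718]
force: [-0.2, -0.6, -2.5]
width: 0.0502
```

Emit:
apply_moves:
  moves: "40 -0.194 0.044 -0.026 -0.315 -0.11 -0.034; 40 -0.185 0.055 -0.04 -0.36 -0.11 -0.1; 40 -0.17 0.065 -0.05 -0.4 -0.114 -0.166; 40 0 0 0 0 0 0"

```text
time_s: 11.97
ee_pos: [0.6034, 0.0184, 0.1116]
tcp_rot: [2.595, -0.179, 1.629]
force: [-0.5, 0.9, -3.0]
width: 0.05
```

```bash
python3 - <<'E'
from kin import *
p,R,s=pose();q=s['q'];print(p,q,s['width'],s['force']);print(R.as_matrix())
im=ctrl.capture('scene');cv2.imwrite('pics/s6.png',im);crop('pics/s6.png',150,120,250,200,3,'pics/s6c.png')
R2=down(np.radians(-8))*Ro.from_euler('y',65,degrees=True)
G=p+.06*R.as_matrix()[:,2];print('G',G)
pp=np.array([.66,.01,.057])-.06*R2.as_matrix()[:,2];plan([(pp,R2)],step=.01)
E
```

```text
[0.60336562 0.01835169 0.11160077] [ 0.10280857  0.57339181  2.37364757  3.41169075  0.93290965 -1.62757973] 0.05001917256227838 [-0.48759982  0.94120461 -3.02164818]
[[ 4.30409932e-01 -1.37297282e-01  8.92130454e-01]
 [-6.00885649e-02 -9.90529774e-01 -1.23450925e-01]
 [ 9.00631253e-01 -4.72334282e-04 -4.34583849e-01]]
G [0.65689345 0.01094463 0.08552574]
-0.049 0.002 0.023 -0.01 0.012 -0.002
-0.049 0.002 0.023 -0.01 0.012 -0.002
-0.049 0.002 0.023 -0.01 0.012 -0.002
-0.049 0.002 0.023 -0.01 0.012 -0.002
-- 4 [0.60615074 0.01756802 0.0823571 ]
```

View pics/s6c.png

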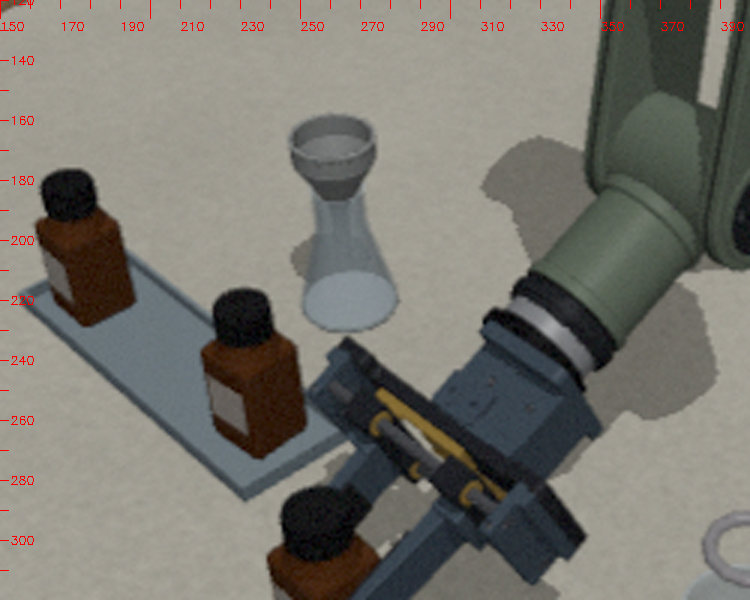

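Emit:
apply_moves:
  moves: "40 -0.05 0 0.023 0 0 0; 40 -0.05 0 0.023 0 0 0; 40 -0.05 0 0.023 0 0 0; 40 -0.03 0 0.015 0 0 0; 40 0 0 0 0 0 0"

```text
time_s: 12.43
ee_pos: [0.6094, 0.0181, 0.0877]
tcp_rot: [2.581, -0.181, 1.652]
force: [-0.8, 0.1, -1.7]
width: 0.0502
```

Emit:
apply_moves:
  moves: "40 -0.012 0 0.006 0 0 0; 40 -0.012 0 0.006 0 0 0; 40 0 0 0 0 0 0"

```text
time_s: 12.68
ee_pos: [0.6094, 0.0182, 0.0848]
tcp_rot: [2.579, -0.181, 1.654]
force: [-0.6, -0.1, -1.1]
width: 0.05
```

Emit:
apply_moves:
  moves: "40 -0.01 0 0.005 0 0 0; 40 -0.01 0 0.005 0 0 0; 40 0 0 0 0 0 0"

```text
time_s: 12.93
ee_pos: [0.6094, 0.0181, 0.0814]
tcp_rot: [2.579, -0.181, 1.654]
force: [0.4, 0.1, -1.1]
width: 0.05
```

Emit:
apply_moves:
  moves: "40 -0.009 0 0.004 0 0 0; 40 -0.009 0 0.004 0 0 0; 40 0 0 0 0 0 0"

```text
time_s: 13.18
ee_pos: [0.6101, 0.0185, 0.0803]
tcp_rot: [2.575, -0.179, 1.661]
force: [-3.5, 1.9, 5.2]
width: 0.05
```

```bash
python3 - <<'E'
from kin import *
p,R,s=pose();print(p,s['force'],R.as_matrix()[:,2])
im=ctrl.capture('scene');cv2.imwrite('pics/s7.png',im);crop('pics/s7.png',200,240,150,140,5,'pics/s7c.png')
E
```

```text
[0.61006527 0.01853171 0.08028526] [-3.48495555  1.91715251  5.23401938] [ 0.90259327 -0.12347178 -0.4124077 ]
```

View pics/s7c.png

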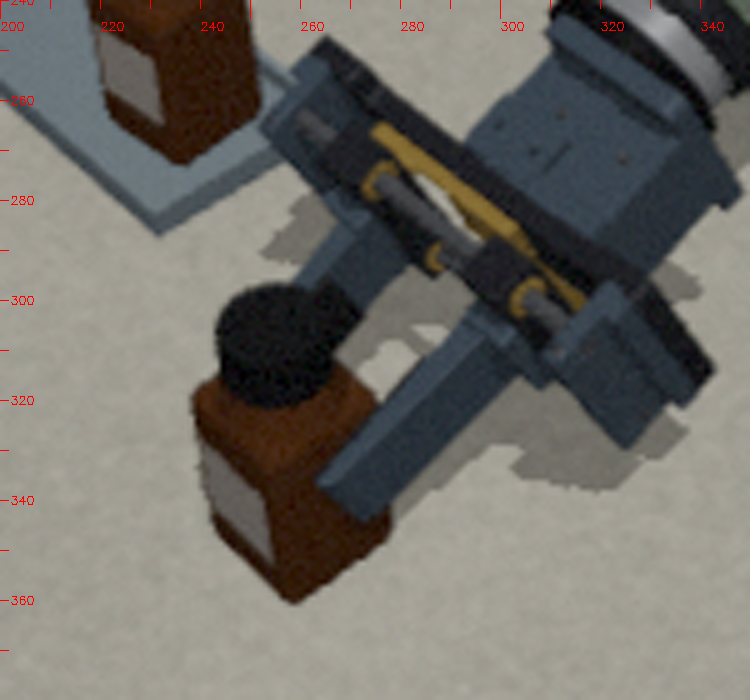

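Emit:
apply_moves:
  moves: "60 0 0 0 0 0 0; 70 0 0 0 0 0 0; 85 0 0 0 0 0 0; 100 0 0 0 0 0 0; 100 0 0 0 0 0 0"

```text
time_s: 13.65
ee_pos: [0.6095, 0.0181, 0.0785]
tcp_rot: [2.579, -0.181, 1.654]
force: [0.6, -0.5, 0.5]
width: 0.0785
```

Emit:
apply_moves:
  moves: "100 0 0 -0.1 0 0 0; 100 0 0 -0.2 0 0 0; 100 0 0 -0.2 0 0 0; 100 0 0 -0.1 0 0 0; 100 0 0 0 0 0 0"

```text
time_s: 14.07
ee_pos: [0.5255, 0.0295, 0.1165]
tcp_rot: [2.581, -0.179, 1.651]
force: [-0.4, 0.9, -0.4]
width: 0.091
```

```bash
python3 - <<'E'
from kin import *
np.set_printoptions(precision=3,suppress=True)
p,R,s=pose();q=s['q'];print(p,q,s['force'],s['width'])
cv2.imwrite('pics/s8.png',ctrl.capture('scene'));cv2.imwrite('pics/t8.png',ctrl.capture('top'))
crop('pics/s8.png',200,200,190,150,4,'pics/s8c.png')
E
```

```text
[0.526 0.029 0.117] [ 0.167  0.559  2.555  3.45   1.111 -1.578] [-0.363  0.935 -0.36 ] 0.09104826054575384
```

View pics/s8c.png

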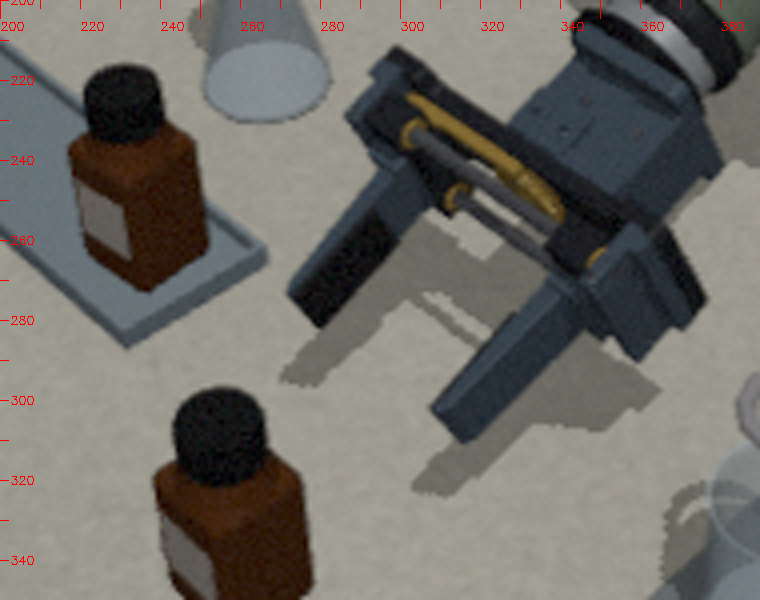

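View pics/t8.png

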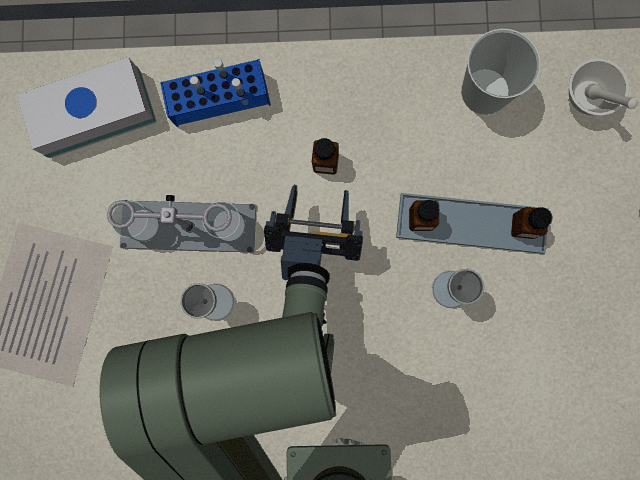

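```bash
python3 - <<'E'
from kin import *
np.set_printoptions(precision=3,suppress=True)
p,R,s=pose();q=s['q']
B=onz('top',325,149,.114);print('bottle',B)
crop('pics/t8.png',290,120,80,70,8,'pics/t8c.png')
b=np.array([.05,.05,2.2,3.14,.4,-1.55]);c=np.array([.02,.1,2.2,0,.4,1.6])
Rd=down(np.radians(-8));g=[.678,.009,.25];q3,e=ik(g,Rd,[0,.5,1.5,0,1.3,1.6]);print(q3,e)
for x in(b,c):print(fk(x,P0)[0],fk(x,P0)[1].as_matrix()[:,2])
jrows([q,b,c,q3],dp=.035,da=5.8,dq=.17)
E
```

```text
bottle [0.676 0.008 0.114]
[-0.004  0.509  1.367  0.     1.265  1.707] 7.216449660063518e-15
[0.584 0.041 0.379] [ 0.96   0.049 -0.276]
[0.463 0.021 0.2  ] [ 0.427  0.009 -0.904]
0.146 -0.045 0.018 0.27 0.111 0.14
0.155 -0.042 0.01 0.26 0.12 0.092
0.164 -0.038 0 0.246 0.127 0.045
0.171 -0.033 -0.01 0.227 0.133 -0
0.178 -0.027 -0.021 0.204 0.137 -0.043
0.183 -0.02 -0.033 0.176 0.14 -0.082
0.187 -0.013 -0.045 0.145 0.142 -0.119
0.191 -0.004 -0.057 0.11 0.144 -0.151
0.193 0.005 -0.071 0.072 0.144 -0.18
0.193 0.014 -0.084 0.031 0.143 -0.204
-- end [0.584 0.041 0.379] [ 0.05  0.05  2.2   3.14  0.4  -1.55]
-0.019 -0.103 0.004 0.596 -0.088 0.134
-0.037 -0.099 0.003 0.576 -0.187 0.136
-0.054 -0.093 0.003 0.541 -0.282 0.138
-0.069 -0.083 0.003 0.491 -0.37 0.139
-0.083 -0.072 0.003 0.427 -0.448 0.141
-0.094 -0.058 0.002 0.351 -0.514 0.143
-0.104 -0.042 0.002 0.265 -0.567 0.144
-0.11 -0.025 0.002 0.172 -0.605 0.146
-0.114 -0.008 0.002 0.073 -0.627 0.147
-0.115 0.011 0.002 -0.027 -0.633 0.148
-0.112 0.028 0.002 -0.127 -0.622 0.148
-0.107 0.046 0.002 -0.224 -0.595 0.149
-0.099 0.062 0.002 -0.315 -0.552 0.149
-0.088 0.077 0.003 -0.398 -0.494 0.149
-0.076 0.089 0.003 -0.47 -0.424 0.148
-0.061 0.1 0.003 -0.53 -0.343 0.147
-0.044 0.108 0.003 -0.576 -0.253 0.146
-0.027 0.113 0.004 -0.606 -0.157 0.145
-0.009 0.115 0.004 -0.62 -0.057 0.143
-- end [0.463 0.021 0.2  ] [0.02 0.1  2.2  0.   0.4  1.6 ]
0.213 0.004 0.053 -0.03 -0.526 0.153
0.207 0.002 0.038 -0.036 -0.526 0.154
0.199 -0 0.023 -0.041 -0.526 0.154
0.19 -0.002 0.01 -0.047 -0.525 0.155
0.18 -0.003 -0.002 -0.052 -0.525 0.155
0.168 -0.004 -0.013 -0.058 -0.524 0.155
0.156 -0.004 -0.023 -0.063 -0.523 0.156
0.143 -0.004 -0.032 -0.069 -0.523 0.156
-- end [0.678 0.009 0.25 ] [-0.004  0.509  1.367  0.     1.265  1.707]
```

View pics/t8c.png

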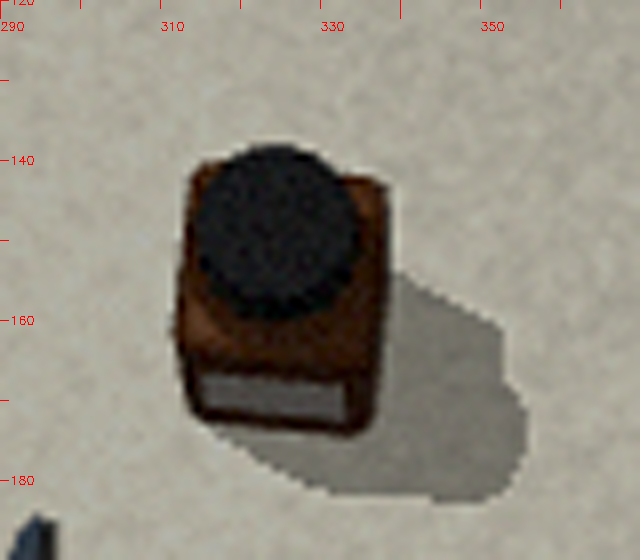

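Emit:
apply_moves:
  moves: "100 0.146 -0.045 0.018 0.27 0.11 0.14; 100 0.155 -0.042 0.01 0.26 0.12 0.092; 100 0.164 -0.038 0 0.246 0.127 0.045; 100 0.171 -0.033 -0.01 0.227 0.133 0; 100 0.178 -0.027 -0.02 0.2 0.137 -0.043"

```text
time_s: 14.58
ee_pos: [0.58, 0.0469, 0.2304]
tcp_rot: [-2.544, 0.105, -1.766]
force: [0.8, -0.2, -0.3]
width: 0.0914
```

Emit:
apply_moves:
  moves: "100 0.183 -0.02 -0.033 0.176 0.14 -0.082; 100 0.187 -0.013 -0.045 0.145 0.142 -0.12; 100 0.19 -0.004 -0.057 0.11 0.144 -0.15; 100 0.193 0.005 -0.07 0.07 0.144 -0.18; 100 0.193 0.014 -0.084 0.03 0.143 -0.2"

```text
time_s: 15.0
ee_pos: [0.584, 0.0399, 0.3792]
tcp_rot: [-2.477, -0.038, -1.866]
force: [0.7, 0.6, 0.9]
width: 0.0913
```

Emit:
apply_moves:
  moves: "100 -0.019 -0.103 0.004 0.596 -0.088 0.134; 100 -0.037 -0.099 0.003 0.576 -0.187 0.136; 100 -0.054 -0.093 0.003 0.54 -0.28 0.138; 100 -0.07 -0.083 0.003 0.49 -0.37 0.14; 100 -0.083 -0.072 0.003 0.427 -0.448 0.14"

```text
time_s: 15.42
ee_pos: [0.5635, 0.1088, 0.3446]
tcp_rot: [-2.384, -0.202, -1.532]
force: [0.3, 0.8, 0.4]
width: 0.0914
```

Emit:
apply_moves:
  moves: "100 -0.094 -0.058 0.002 0.35 -0.514 0.143; 100 -0.104 -0.042 0.002 0.265 -0.567 0.144; 100 -0.11 -0.025 0.002 0.172 -0.605 0.146; 100 -0.114 -0.008 0.002 0.073 -0.627 0.147; 100 -0.115 0.011 0.002 -0.027 -0.633 0.148"

```text
time_s: 15.83
ee_pos: [0.5165, 0.1282, 0.279]
tcp_rot: [-2.52, -0.243, -1.093]
force: [-0.1, 0.4, -0.5]
width: 0.0915
```

```bash
python3 - <<'E'
from kin import *
p,R,s=pose();print(p,s['q'])
E
```

```text
[0.5165337  0.12824418 0.27895117] [0.03256767 0.07764399 2.20220873 1.48687552 0.39994951 0.10758287]
```

```bash
python3 - <<'E'
from kin import *
p,R,s=pose();q=s['q']
Rd=down(np.radians(-8));q3,e=ik([.678,.009,.23],Rd,[0,.5,1.5,0,1.3,1.6])
jrows([q,q3],dp=.038,da=5.9,dq=.17)
E
```

```text
0.079 -0.034 0.068 0.371 -0.205 0.063
0.067 -0.023 0.065 0.327 -0.272 0.072
0.056 -0.012 0.06 0.274 -0.333 0.083
0.047 0 0.055 0.213 -0.386 0.098
0.039 0.013 0.049 0.146 -0.432 0.115
0.033 0.026 0.043 0.074 -0.469 0.135
0.028 0.039 0.037 -0.004 -0.497 0.157
0.025 0.051 0.031 -0.084 -0.515 0.183
0.024 0.064 0.025 -0.165 -0.522 0.211
0.024 0.076 0.02 -0.247 -0.519 0.242
0.026 0.088 0.015 -0.328 -0.506 0.276
0.029 0.098 0.01 -0.406 -0.483 0.313
0.034 0.108 0.006 -0.48 -0.45 0.351
0.04 0.116 0.002 -0.548 -0.409 0.392
0.047 0.123 -0.001 -0.611 -0.359 0.435
0.054 0.128 -0.004 -0.666 -0.304 0.48
0.063 0.132 -0.006 -0.713 -0.242 0.526
0.072 0.134 -0.007 -0.752 -0.176 0.574
-- end [0.678 0.009 0.23 ] [-0.004  0.522  1.397  0.     1.223  1.707]
```

Emit:
apply_moves:
  moves: "100 0.08 -0.034 0.068 0.37 -0.2 0.063; 100 0.067 -0.023 0.065 0.327 -0.27 0.072; 100 0.056 -0.012 0.06 0.274 -0.333 0.083; 100 0.047 0 0.055 0.213 -0.386 0.1; 100 0.039 0.013 0.049 0.146 -0.43 0.115"

```text
time_s: 16.25
ee_pos: [0.573, 0.1574, 0.2837]
tcp_rot: [-2.481, -0.302, -0.817]
force: [0.3, 0.7, 0.2]
width: 0.091
```

Emit:
apply_moves:
  moves: "100 0.033 0.026 0.043 0.074 -0.47 0.135; 100 0.028 0.039 0.037 0 -0.5 0.157; 100 0.025 0.051 0.031 -0.084 -0.515 0.183; 100 0.024 0.064 0.025 -0.165 -0.522 0.21; 100 0.024 0.076 0.02 -0.247 -0.52 0.24"

```text
time_s: 16.67
ee_pos: [0.6119, 0.1377, 0.2605]
tcp_rot: [-2.629, -0.258, -0.46]
force: [-0.2, 0.1, 0.8]
width: 0.0907
```

Emit:
apply_moves:
  moves: "100 0.026 0.088 0.015 -0.33 -0.506 0.276; 100 0.029 0.098 0.01 -0.406 -0.483 0.313; 100 0.034 0.108 0.006 -0.48 -0.45 0.35; 100 0.04 0.116 0.002 -0.55 -0.41 0.39; 100 0.047 0.123 0 -0.61 -0.36 0.435"

```text
time_s: 17.08
ee_pos: [0.6521, 0.0679, 0.235]
tcp_rot: [-2.923, -0.034, -0.134]
force: [0.6, -0.3, -0.9]
width: 0.0909
```

Emit:
apply_moves:
  moves: "100 0.054 0.128 -0.004 -0.666 -0.304 0.48; 100 0.063 0.132 -0.006 -0.713 -0.242 0.526; 100 0.072 0.134 -0.007 -0.752 -0.176 0.574; 100 0 0 0 0 0 0"

```text
time_s: 17.42
ee_pos: [0.6805, 0.0074, 0.2299]
tcp_rot: [3.131, -0.223, 0.006]
force: [-0.1, 0.7, -0.1]
width: 0.0909
```

```bash
python3 - <<'E'
from kin import *
p,R,s=pose();print(p,R.as_euler('xyz',degrees=True))
plan([((.677,.0085,.130),down(np.radians(-8)))],step=.025)
cv2.imwrite('pics/w9.png',ctrl.capture('wrist'))
E
```

```text
[0.68048501 0.00741677 0.22991438] [179.8543607   -0.23238901  -8.13441664]
-0.007 -0.001 0.166 0.006 -0.01 -0.006
-0.007 -0.001 0.167 0.006 -0.01 -0.006
-0.006 -0.001 0.167 0.006 -0.01 -0.006
-0.006 -0.001 0.167 0.006 -0.01 -0.006
-- 4 [0.677  0.0085 0.13  ]
```

View pics/w9.png

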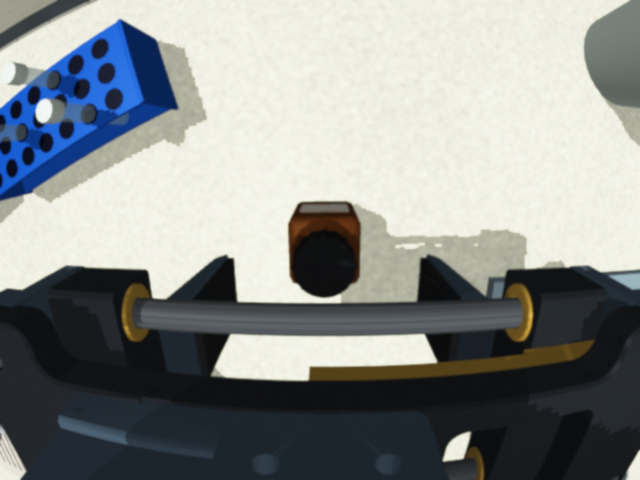

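Emit:
apply_moves:
  moves: "100 -0.007 0 0.167 0 0 0; 100 -0.007 0 0.167 0 0 0; 100 -0.006 0 0.167 0 0 0; 100 -0.006 0 0.167 0 0 0; 100 0 0 0.01 0 0 0"

```text
time_s: 17.88
ee_pos: [0.6706, 0.0106, 0.124]
tcp_rot: [-3.132, 0.218, 0.012]
force: [-0.8, -0.4, -0.9]
width: 0.0907
```

Emit:
apply_moves:
  moves: "60 0 0 0 0 0 0; 40 0 0 0 0 0 0; 40 0 0 0 0 0 0; 40 0 0 0 0 0 0; 40 0 0 0 0 0 0"
  force: 25

```text
time_s: 18.3
ee_pos: [0.6745, 0.0104, 0.1308]
tcp_rot: [-3.133, 0.218, -0.009]
force: [0.1, 0.0, 0.6]
width: 0.0611
```

Emit:
apply_moves:
  moves: "40 0 0 0 0 0 0; 40 0 0 0 0 0 0; 40 0 0 0 0 0 0; 40 0 0 0 0 0 0"

```text
time_s: 18.63
ee_pos: [0.6741, 0.0103, 0.13]
tcp_rot: [-3.133, 0.218, -0.006]
force: [-0.1, -0.1, 5.0]
width: 0.0504
```

```bash
python3 - <<'E'
from kin import *
p,R,s=pose();print(p,R.as_euler('xyz',degrees=True),s['width'],s['force'])
Rd=down(np.radians(-8))
a=plan([(p+[0,0,.12],R)],step=.03)
# bottle center relative to tcp assumed (jaw centred); x rel = .677-p
off=np.array([.677,0])-np.array([p[0],0]);print(off)
T=np.array([.5405-off[0],-.2855,p[2]+.12])
plan([(T,Rd)],step=.035,start=a)
plan([(T-[0,0,.10],Rd)],step=.03,start=(T,Rd))
E
```

```text
[0.67406292 0.0103082  0.12998531] [-179.92211976   -0.21859177   -7.97921866] 0.050430029546712996 [-0.07730122 -0.07546159  5.02837439]
0.001 0 -0.2 0 0 0
0.001 0 -0.2 0 0 0
0.001 0 -0.2 0 0 0
0.001 0 -0.2 0 0 0
-- 4 [0.67406292 0.0103082  0.24998531]
[0.00293708 0.        ]
-0.063 0.208 -0.001 -0.001 -0.004 0
-0.063 0.208 0 -0.001 -0.004 0
-0.063 0.208 0 -0.001 -0.004 0
-0.063 0.208 0 -0.001 -0.004 0
-0.063 0.208 0 -0.001 -0.004 0
-0.063 0.208 0 -0.001 -0.004 0
-0.063 0.208 0 -0.001 -0.004 0
-0.063 0.208 0 -0.001 -0.004 0
-0.063 0.208 0 -0.001 -0.004 0
-0.063 0.208 0 -0.001 -0.004 0
-- 10 [ 0.53756292 -0.2855      0.24998531]
0 0 0.167 0 0 0
0 0 0.167 0 0 0
0 0 0.167 0 0 0
0 0 0.167 0 0 0
-- 4 [ 0.53756292 -0.2855      0.14998531]
```

Emit:
apply_moves:
  moves: "40 0 0 -0.1 0 0 0; 40 0 0 -0.2 0 0 0; 40 0 0 -0.2 0 0 0; 40 0 0 -0.2 0 0 0; 40 0 0 -0.1 0 0 0"

```text
time_s: 19.05
ee_pos: [0.6744, 0.0103, 0.2528]
tcp_rot: [-3.132, 0.218, -0.012]
force: [1.5, 0.3, -0.8]
width: 0.0498
```

Emit:
apply_moves:
  moves: "40 -0.063 0.208 0 0 0 0; 40 -0.063 0.208 0 0 0 0; 40 -0.063 0.208 0 0 0 0; 40 -0.063 0.208 0 0 0 0; 40 -0.063 0.208 0 0 0 0"

```text
time_s: 19.47
ee_pos: [0.6039, -0.1387, 0.2481]
tcp_rot: [-3.133, 0.218, -0.002]
force: [0.7, -0.5, -1.5]
width: 0.0499
```

Emit:
apply_moves:
  moves: "40 -0.063 0.208 0 0 0 0; 40 -0.063 0.208 0 0 0 0; 40 -0.063 0.208 0 0 0 0; 40 -0.063 0.208 0 0 0 0; 40 -0.063 0.208 0 0 0 0"

```text
time_s: 19.88
ee_pos: [0.5354, -0.2867, 0.2479]
tcp_rot: [-3.132, 0.218, -0.003]
force: [0.0, -0.3, -1.7]
width: 0.0498
```

```bash
python3 - <<'E'
from kin import *
p,R,s=pose();print(p,R.as_euler('xyz',degrees=True),s['width'],s['force'])
cv2.imwrite('pics/w10.png',ctrl.capture('wrist'));p,R,s=pose();print(p)
T=np.array([.5375,-.286,.150])
plan([(T,down(np.radians(-8)))],step=.026)
E
```

```text
[ 0.5354135  -0.28673051  0.24785903] [-1.79890728e+02 -8.96809637e-02 -7.97895291e+00] 0.049778997241532875 [ 0.01981134 -0.27177626 -1.70472233]
[ 0.53297687 -0.29204171  0.2478312 ]
0.006 -0.012 0.163 0.009 0 -0.007
0.006 -0.011 0.163 0.009 0 -0.007
0.006 -0.011 0.163 0.009 0 -0.007
0.006 -0.011 0.163 0.009 0 -0.007
-- 4 [ 0.5375 -0.286   0.15  ]
```

View pics/w10.png

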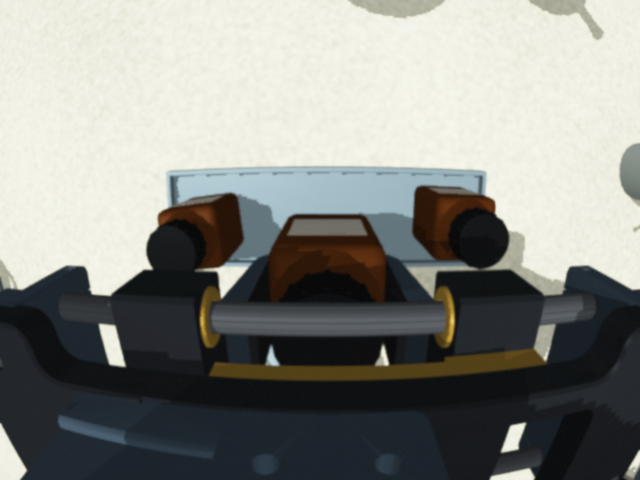

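Emit:
apply_moves:
  moves: "40 0 0 0.1 0 0 0; 40 0 0 0.15 0 0 0; 40 0 0 0.1 0 0 0; 40 0 0 0 0 0 0; 40 0 0 0 0 0 0"

```text
time_s: 20.35
ee_pos: [0.5363, -0.2852, 0.195]
tcp_rot: [-3.132, 0.218, -0.001]
force: [0.2, -0.5, -1.3]
width: 0.0498
```

```bash
python3 - <<'E'
from kin import *
p,R,s=pose();print(p,R.as_euler('xyz',degrees=True),s['width'],s['force'])
cv2.imwrite('pics/w11.png',ctrl.capture('wrist'));cv2.imwrite('pics/t11.png',ctrl.capture('top'))
crop('pics/t11.png',380,170,190,140,4,'pics/t11c.png')
plan([(np.array([.5375,-.286,.140]),down(np.radians(-8)))],step=.026)
E
```

```text
[ 0.53633588 -0.28515526  0.19503342] [-1.79865667e+02 -1.35713251e-02 -7.97902900e+00] 0.04983676785638354 [ 0.23415907 -0.47368108 -1.273451  ]
0 0.001 0.127 -0.002 -0.014 0.002
0 0.001 0.127 -0.002 -0.014 0.002
0 0.001 0.127 -0.002 -0.014 0.002
-- 3 [ 0.5375 -0.286   0.14  ]
```

View pics/t11c.png

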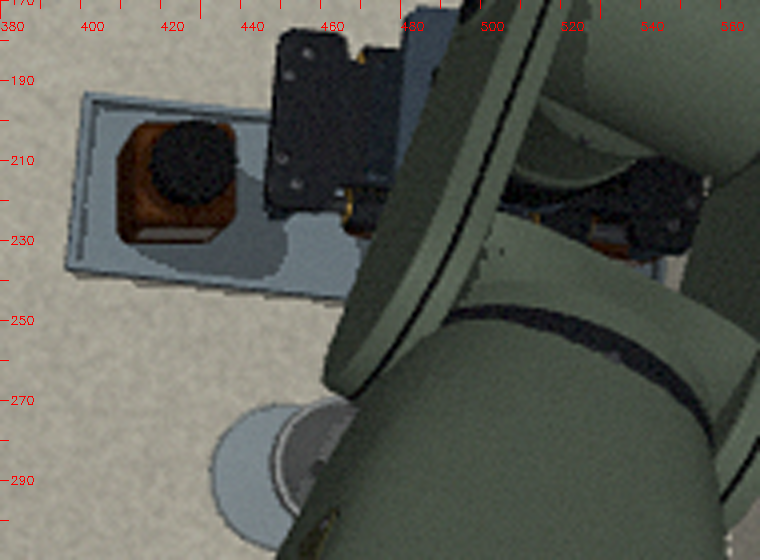

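View pics/w11.png

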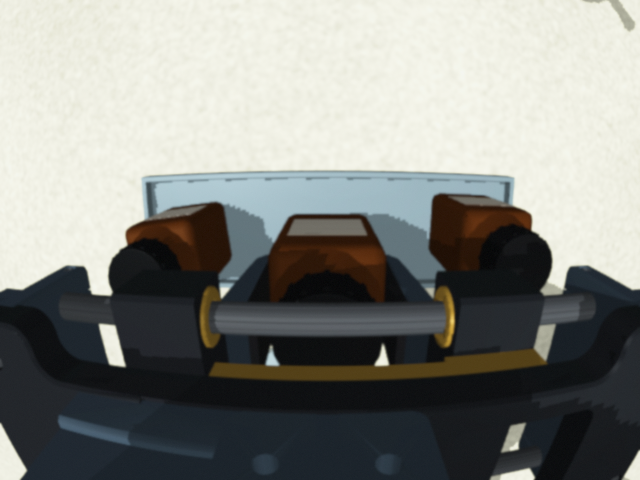

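The bottle is centred between its neighbours (gaps about 42 and 47 px). I'll lower it.

Emit:
apply_moves:
  moves: "40 0.003 0 0.12 0 0 0; 40 0.003 0 0.12 0 0 0; 40 0 0 0.1 0 0 0; 40 0 0 0 0 0 0; 40 0 0 0 0 0 0"

```text
time_s: 20.87
ee_pos: [0.5381, -0.2857, 0.1457]
tcp_rot: [-3.133, 0.218, -0.005]
force: [-0.2, 0.1, -1.1]
width: 0.0498
```

Emit:
apply_moves:
  moves: "40 0 0 0.012 0 0 0; 40 0 0 0.012 0 0 0; 40 0 0 0 0 0 0; 40 0 0 0 0 0 0"

```text
time_s: 21.2
ee_pos: [0.538, -0.2858, 0.1422]
tcp_rot: [-3.133, 0.219, -0.006]
force: [1.4, 0.2, -1.5]
width: 0.0498
```

Emit:
apply_moves:
  moves: "40 0 0 0.015 0 0 0; 40 0 0 0.015 0 0 0; 40 0 0 0 0 0 0; 40 0 0 0 0 0 0"

```text
time_s: 21.53
ee_pos: [0.5376, -0.2856, 0.1367]
tcp_rot: [-3.133, 0.219, -0.004]
force: [-0.2, 0.5, -1.3]
width: 0.05
```

Emit:
apply_moves:
  moves: "40 0 0 0.012 0 0 0; 40 0 0 0.012 0 0 0; 40 0 0 0 0 0 0; 40 0 0 0 0 0 0"

```text
time_s: 21.87
ee_pos: [0.538, -0.2858, 0.134]
tcp_rot: [-3.133, 0.218, -0.006]
force: [-0.9, -0.6, 3.0]
width: 0.0498
```

Emit:
apply_moves:
  moves: "60 0 0 0 0 0 0; 65 0 0 0 0 0 0; 75 0 0 0 0 0 0; 80 0 0 0 0 0 0; 80 0 0 0 0 0 0"

```text
time_s: 22.28
ee_pos: [0.5378, -0.2856, 0.1332]
tcp_rot: [-3.133, 0.219, -0.004]
force: [-1.7, -0.4, -0.3]
width: 0.0725
```

Emit:
apply_moves:
  moves: "80 0 0 -0.1 0 0 0; 80 0 0 -0.2 0 0 0; 80 0 0 -0.2 0 0 0; 80 0 0 -0.2 0 0 0; 100 0 0 -0.1 0 0 0"

```text
time_s: 22.7
ee_pos: [0.5385, -0.2863, 0.2574]
tcp_rot: [3.133, -0.219, 0.013]
force: [-0.3, 0.8, 0.3]
width: 0.0774
```

```bash
python3 - <<'E'
from kin import *
np.set_printoptions(precision=3,suppress=True)
p,R,s=pose();q=s['q'];print(p,R.as_euler('xyz',degrees=True),q)
cv2.imwrite('pics/w12.png',ctrl.capture('wrist'))
# funnel A at ~(.395,.242), go above with z .27 
plan([((.4072,-.2365,.24),down(np.radians(-8)))],step=.03)
E
```

```text
[ 0.538 -0.286  0.257] [179.951  -0.481  -7.982] [-0.509  0.394  1.541  0.002  1.198  1.201]
-0.184 -0.042 0.024 0.004 -0.023 0.001
-0.184 -0.042 0.024 0.004 -0.023 0.001
-0.184 -0.042 0.024 0.004 -0.023 0.001
-0.184 -0.042 0.025 0.004 -0.023 0.001
-0.184 -0.042 0.025 0.004 -0.023 0.001
-- 5 [ 0.407 -0.236  0.24 ]
```

View pics/w12.png

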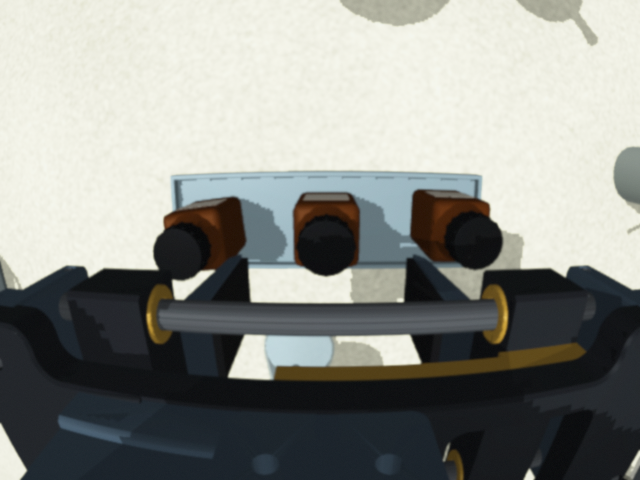

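The bottle stands in the gap in line with the others, with its cap at (326,245). Next is funnel2.

Emit:
apply_moves:
  moves: "100 -0.15 -0.035 0 0 0 0; 100 -0.2 -0.045 0 0 0 0; 100 -0.2 -0.045 0 0 0 0; 100 -0.2 -0.045 0 0 0 0; 100 -0.17 -0.04 0 0 0 0"

```text
time_s: 23.17
ee_pos: [0.4029, -0.2343, 0.252]
tcp_rot: [-3.132, 0.218, -0.001]
force: [-0.3, 0.6, -0.2]
width: 0.0912
```

Emit:
apply_moves:
  moves: "100 0 0 0 0 0 0; 100 0 0 0 0 0 0; 100 0 0 0 0 0 0"

```text
time_s: 23.42
ee_pos: [0.4057, -0.2357, 0.253]
tcp_rot: [-3.133, 0.219, -0.006]
force: [0.3, -0.2, 1.1]
width: 0.0912
```

```bash
python3 - <<'E'
from kin import *
np.set_printoptions(precision=3,suppress=True)
p,R,s=pose();q=s['q'];print(p,R.as_euler('xyz',degrees=True),s['width'])
im=ctrl.capture('wrist');cv2.imwrite('pics/w13.png',im)
cv2.imwrite('pics/s13.png',ctrl.capture('scene'))
plan([((.4072,-.2365,.203),down(np.radians(-8)))],step=.03)
E
```

```text
[ 0.406 -0.236  0.253] [-179.948   -0.219   -7.985] 0.09123310781890054
0.003 0.002 0.166 -0.005 -0.016 0.002
0.003 0.002 0.166 -0.005 -0.016 0.002
-- 2 [ 0.407 -0.236  0.203]
```

View pics/w13.png

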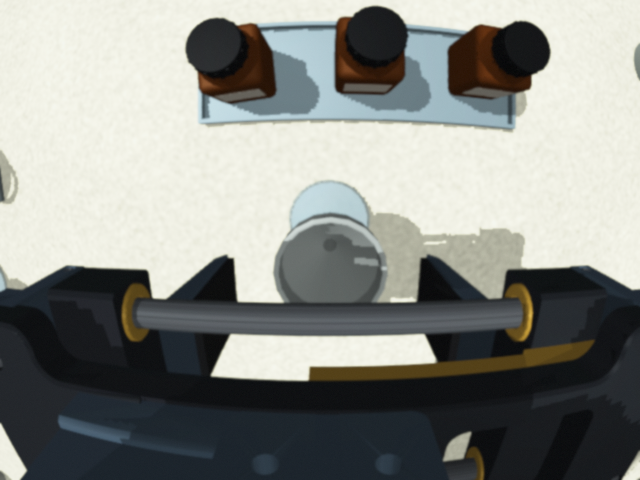

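View pics/s13.png

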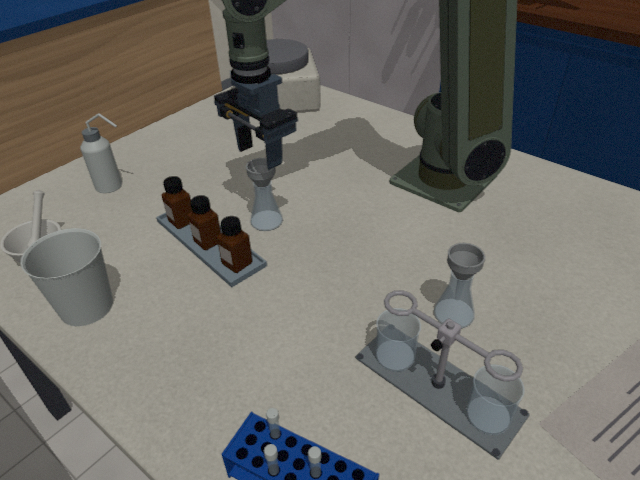

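```bash
python3 - <<'E'
from kin import *
p,R,s=pose()
for u,v in((274,265),(387,265),(330,213)):print(wz(u,v,.154))
E
```

```text
[ 0.4155866  -0.20870357  0.154     ]
[ 0.40710508 -0.26976271  0.154     ]
[ 0.43976474 -0.24280753  0.154     ]
```

Emit:
apply_moves:
  moves: "100 0.003 0.002 0.166 0 0 0; 100 0.003 0.002 0.166 0 0 0; 100 0 0 0 0 0 0; 75 0 0 0 0 0 0; 60 0 0 0 0 0 0"
  force: 12

```text
time_s: 23.93
ee_pos: [0.4071, -0.2366, 0.2039]
tcp_rot: [-3.133, 0.218, -0.006]
force: [0.3, 0.8, 0.4]
width: 0.0807
```

Emit:
apply_moves:
  moves: "60 0 0 0 0 0 0; 60 0 0 0 0 0 0; 60 0 0 0 0 0 0; 60 0 0 0 0 0 0; 60 0 0 0 0 0 0"

```text
time_s: 24.35
ee_pos: [0.4066, -0.2365, 0.2041]
tcp_rot: [3.134, -0.218, 0.008]
force: [-0.1, -1.3, 2.9]
width: 0.0618
```

Emit:
apply_moves:
  moves: "60 0 0 0 0 0 0; 60 0 0 -0.03 0 0 0; 60 0 0 -0.06 0 0 0; 60 0 0 -0.1 0 0 0; 60 0 0 -0.15 0 0 0"

```text
time_s: 24.77
ee_pos: [0.4049, -0.2353, 0.2536]
tcp_rot: [-3.13, 0.218, 0.002]
force: [0.5, -0.4, -0.5]
width: 0.0623
```

Emit:
apply_moves:
  moves: "60 0 0 -0.2 0 0 0; 60 0 0 -0.2 0 0 0; 60 0 0 -0.2 0 0 0; 60 0 0 -0.15 0 0 0; 60 0 0 -0.05 0 0 0"

```text
time_s: 25.18
ee_pos: [0.4063, -0.2364, 0.3784]
tcp_rot: [3.132, -0.218, 0.014]
force: [0.8, 0.5, 0.1]
width: 0.0617
```

```bash
python3 - <<'E'
from kin import *
np.set_printoptions(precision=3,suppress=True)
p,R,s=pose();q=s['q'];print(p,R.as_euler('xyz',degrees=True),s['width'],s['force'])
cv2.imwrite('pics/s14.png',ctrl.capture('scene'));crop('pics/s14.png',180,20,150,220,3,'pics/s14c.png')
Rd=down(np.radians(20))
print(ik([.547,.21,.36],Rd,[.3,.4,1.5,0,1.2,1.6]))
plan([((.547,.21,.37),Rd)],step=.035,ang=5.8)
E
```

```text
[ 0.406 -0.236  0.378] [179.939  -0.523  -7.978] 0.061714728778459876 [0.803 0.522 0.06 ]
(array([0.347, 0.305, 1.415, 0.   , 1.422, 1.569]), np.float64(1.1102230246251565e-15))
0.037 -0.22 0.004 0.002 -0.006 -0.333
0.044 -0.218 0.004 0.002 -0.006 -0.333
0.052 -0.217 0.004 0.002 -0.006 -0.333
0.06 -0.215 0.004 0.002 -0.006 -0.333
0.067 -0.213 0.004 0.002 -0.006 -0.333
0.074 -0.21 0.004 0.002 -0.006 -0.333
0.082 -0.207 0.004 0.002 -0.006 -0.333
0.089 -0.204 0.004 0.002 -0.006 -0.333
0.096 -0.201 0.004 0.002 -0.006 -0.333
0.103 -0.198 0.004 0.002 -0.006 -0.333
0.11 -0.194 0.004 0.002 -0.006 -0.333
0.116 -0.19 0.004 0.002 -0.006 -0.333
0.123 -0.186 0.004 0.002 -0.006 -0.333
0.129 -0.181 0.004 0.002 -0.006 -0.333
-- 14 [0.547 0.21  0.37 ]
```

View pics/s14c.png

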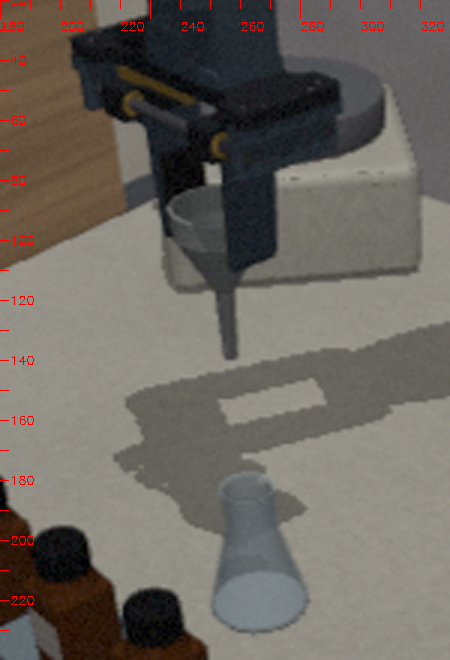

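```bash
python3 - <<'E'
from kin import *
print(onz('scene',257,138.5,.218),onz('scene',257,138.5,.215),pose()[0],proj('scene',[.4065,-.2365,.218]))
E
```

```text
[ 0.40855059 -0.2384155   0.218     ] [ 0.40495538 -0.24239059  0.215     ] [ 0.40623737 -0.23645595  0.37775129] [258.36166295 138.38749099]
```

Emit:
apply_moves:
  moves: "60 0.02 -0.12 0 0 0 -0.33; 60 0.044 -0.218 0 0 0 -0.33; 60 0.052 -0.217 0 0 0 -0.33; 60 0.06 -0.215 0 0 0 -0.33; 60 0.067 -0.213 0 0 0 -0.33"

```text
time_s: 25.65
ee_pos: [0.4507, -0.0896, 0.3727]
tcp_rot: [-3.139, -0.054, 0.001]
force: [0.8, -0.4, -0.3]
width: 0.0615
```

Emit:
apply_moves:
  moves: "60 0.074 -0.21 0 0 0 -0.33; 60 0.082 -0.207 0 0 0 -0.33; 60 0.089 -0.204 0 0 0 -0.33; 60 0.096 -0.2 0 0 0 -0.33; 60 0.103 -0.198 0 0 0 -0.33"

```text
time_s: 26.07
ee_pos: [0.5014, 0.0696, 0.3729]
tcp_rot: [-3.124, -0.326, 0.001]
force: [0.2, 0.5, -1.6]
width: 0.0618
```

Emit:
apply_moves:
  moves: "60 0.11 -0.194 0 0 0 -0.33; 60 0.116 -0.19 0 0 0 -0.33; 60 0.123 -0.186 0 0 0 -0.33; 60 0.15 -0.2 0 0 0 -0.33; 60 0 0 0 0 0 0"

```text
time_s: 26.48
ee_pos: [0.5456, 0.2042, 0.3719]
tcp_rot: [-3.09, -0.547, -0.0]
force: [0.3, -0.3, -0.6]
width: 0.0617
```

Emit:
apply_moves:
  moves: "60 0 0 0 0 0 0; 60 0 0 0 0 0 0; 60 0 0 0 0 0 0"

```text
time_s: 26.73
ee_pos: [0.5442, 0.1978, 0.3743]
tcp_rot: [3.095, 0.537, 0.002]
force: [0.1, 0.1, 0.1]
width: 0.0619
```

```bash
python3 - <<'E'
from kin import *
np.set_printoptions(precision=3,suppress=True)
p,R,s=pose();q=s['q'];print(p,R.as_euler('xyz',degrees=True),s['width'],s['force'])
cv2.imwrite('pics/s15.png',ctrl.capture('scene'));crop('pics/s15.png',330,150,200,190,4,'pics/s15c.png')
cv2.imwrite('pics/t15.png',ctrl.capture('top'))
plan([((.547,.21,.37),None)],step=.035,ang=5.8)
E
```

```text
[0.544 0.198 0.374] [179.969  -0.058  19.674] 0.06188005836187828 [0.107 0.066 0.141]
0.044 -0.072 0.033 0 0 0
-- 1 [0.547 0.21  0.37 ]
```

View pics/s15c.png

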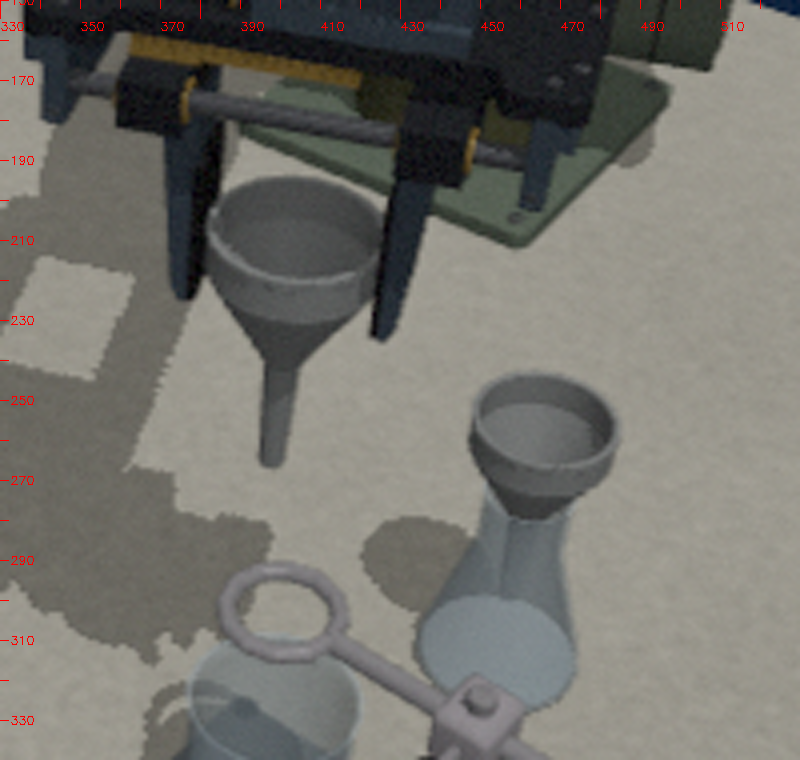

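```bash
python3 - <<'E'
from kin import *
p=pose()[0];print(proj('scene',[p[0],p[1],p[2]-.058-.101]),onz('scene',398,266,p[2]-.159),p)
E
```

```text
[398.97047679 263.64215492] [0.5496783  0.199352   0.21596665] [0.54438949 0.19764754 0.37496665]
```

Emit:
apply_moves:
  moves: "60 0.045 -0.072 0.05 0 0 0; 60 0 0 0.12 0 0 0; 60 0 0 0.12 0 0 0; 60 0 0 0 0 0 0; 60 0 0 0 0 0 0"

```text
time_s: 27.25
ee_pos: [0.5473, 0.2113, 0.3307]
tcp_rot: [-3.095, -0.538, -0.001]
force: [0.5, -0.4, 0.5]
width: 0.0615
```

```bash
python3 - <<'E'
from kin import *
np.set_printoptions(precision=3,suppress=True)
p,R,s=pose();print(p,s['force'])
cv2.imwrite('pics/s16.png',ctrl.capture('scene'));crop('pics/s16.png',330,170,200,190,4,'pics/s16c.png')
plan([((.5465,.2098,.24),None)],step=.02,ang=5.8)
E
```

```text
[0.547 0.211 0.331] [ 0.456 -0.443  0.544]
-0.003 0.002 0.122 0 0 0
-0.003 0.002 0.122 0 0 0
-0.003 0.002 0.122 0 0 0
-0.003 0.002 0.122 0 0 0
-0.003 0.002 0.122 0 0 0
-- 5 [0.546 0.21  0.24 ]
```

View pics/s16c.png

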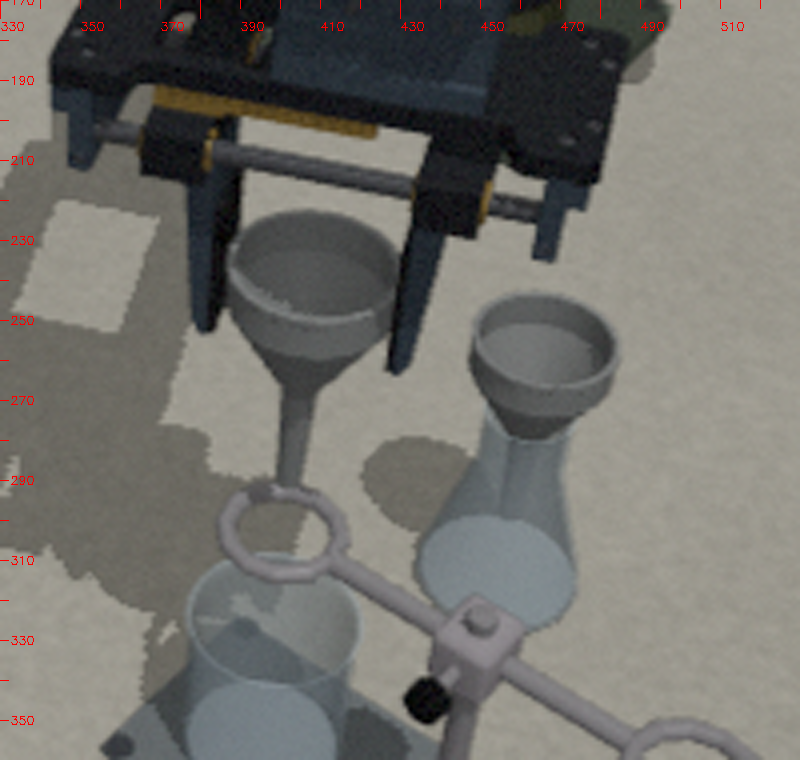

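Emit:
apply_moves:
  moves: "60 -0.022 -0.006 0.1 0 0 0; 60 0 0 0.12 0 0 0; 60 0 0 0.12 0 0 0; 60 0 0 0.1 0 0 0; 60 0 0 0 0 0 0"

```text
time_s: 27.72
ee_pos: [0.5436, 0.2108, 0.2638]
tcp_rot: [3.095, 0.538, -0.001]
force: [-0.6, 0.1, -0.9]
width: 0.0616
```

```bash
python3 - <<'E'
from kin import *
np.set_printoptions(precision=3,suppress=True)
p,R,s=pose();print(p,s['force'])
cv2.imwrite('pics/s17.png',ctrl.capture('scene'));crop('pics/s17.png',330,170,200,190,4,'pics/s17c.png')
E
```

```text
[0.544 0.211 0.264] [-0.566  0.146 -0.854]
```

View pics/s17c.png

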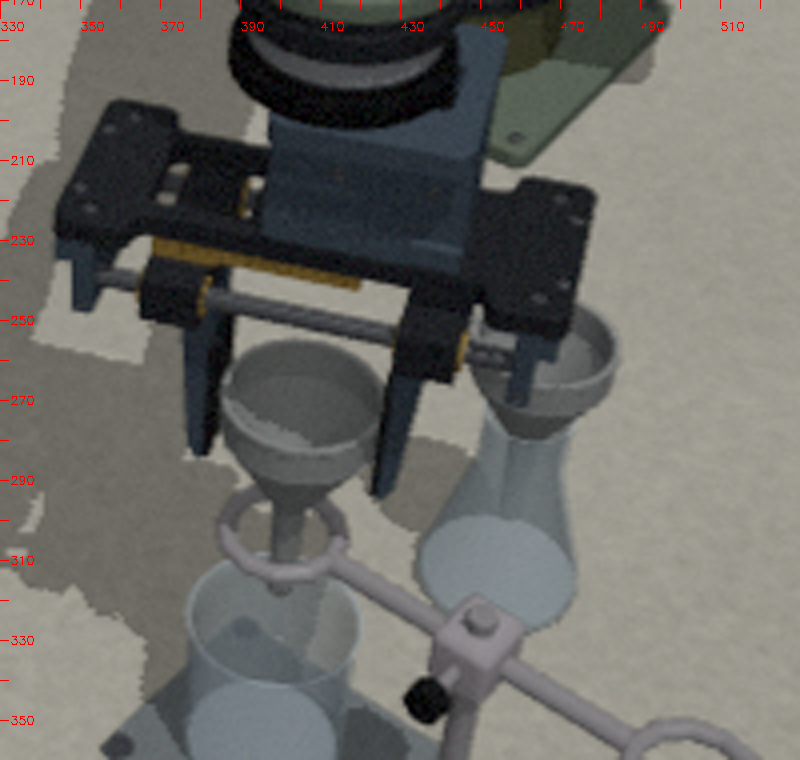

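Emit:
apply_moves:
  moves: "60 0 0 0.08 0 0 0; 60 0 0 0.05 0 0 0; 60 0 0 0.02 0 0 0; 60 0 0 0 0 0 0"

```text
time_s: 28.1
ee_pos: [0.5445, 0.2112, 0.2432]
tcp_rot: [-3.095, -0.538, -0.005]
force: [-0.3, 0.3, -0.4]
width: 0.0616
```

Emit:
apply_moves:
  moves: "60 0 0 0.015 0 0 0; 60 0 0 0.015 0 0 0; 60 0 0 0 0 0 0; 60 0 0 0 0 0 0"

```text
time_s: 28.43
ee_pos: [0.5445, 0.2112, 0.2387]
tcp_rot: [-3.095, -0.538, -0.005]
force: [-0.2, -0.4, -0.6]
width: 0.0617
```

Emit:
apply_moves:
  moves: "60 0 0 0.015 0 0 0; 60 0 0 0.015 0 0 0; 60 0 0 0 0 0 0; 60 0 0 0 0 0 0"

```text
time_s: 28.77
ee_pos: [0.5447, 0.211, 0.234]
tcp_rot: [-3.095, -0.539, -0.006]
force: [0.7, -0.7, -0.7]
width: 0.0618
```

Emit:
apply_moves:
  moves: "60 0 0 0.01 0 0 0; 60 0 0 0.01 0 0 0; 60 0 0 0 0 0 0"

```text
time_s: 29.02
ee_pos: [0.5455, 0.2109, 0.232]
tcp_rot: [3.095, 0.539, 0.01]
force: [3.1, -2.3, 3.2]
width: 0.0622
```

Emit:
apply_moves:
  moves: "70 0 0 0 0 0 0; 72 0 0 0 0 0 0; 80 0 0 0 0 0 0; 90 0 0 0 0 0 0; 100 0 0 0 0 0 0"

```text
time_s: 29.43
ee_pos: [0.544, 0.2113, 0.2306]
tcp_rot: [-3.095, -0.538, -0.003]
force: [0.7, 0.1, 1.6]
width: 0.0829
```

Emit:
apply_moves:
  moves: "100 0 0 0 0 0 0; 100 0 0 -0.06 0 0 0; 100 0 0 -0.15 0 0 0; 100 0 0 -0.2 0 0 0; 100 0 0 -0.2 0 0 0"

```text
time_s: 29.85
ee_pos: [0.5438, 0.211, 0.3237]
tcp_rot: [-3.095, -0.539, -0.002]
force: [0.2, -0.3, -0.1]
width: 0.091
```

```bash
python3 - <<'E'
from kin import *
np.set_printoptions(precision=3,suppress=True)
p,R,s=pose();print(p,s['force'],s['width'])
cv2.imwrite('pics/s18.png',ctrl.capture('scene'));crop('pics/s18.png',330,200,200,190,4,'pics/s18c.png')
# funnel A grasp; yaw so gripper clears
for y in(20,40,-8):print(y,ik([.395,.2425,.204],down(np.radians(y)),[.5,.2,1.8,0,1.1,1.6]))
plan([((.395,.2425,.26),None)],step=.03)
E
```

```text
[0.544 0.211 0.324] [ 0.184 -0.32  -0.077] 0.09104559774334828
20 (array([0.526, 0.226, 1.943, 0.   , 0.972, 1.747]), np.float64(2.3435367093226563e-11))
40 (array([ 0.526,  0.226,  1.943, -0.   ,  0.972,  1.398]), np.float64(2.387101673295565e-11))
-8 (array([0.526, 0.226, 1.943, 0.   , 0.972, 2.236]), np.float64(1.5095627633102358e-09))
-0.148 -0.089 0.077 0 0 0
-0.148 -0.089 0.077 0 0 0
-0.148 -0.089 0.077 0 0 0
-0.148 -0.089 0.077 0 0 0
-0.148 -0.089 0.077 0 0 0
-0.148 -0.089 0.077 0 0 0
-- 6 [0.395 0.242 0.26 ]
```

View pics/s18c.png

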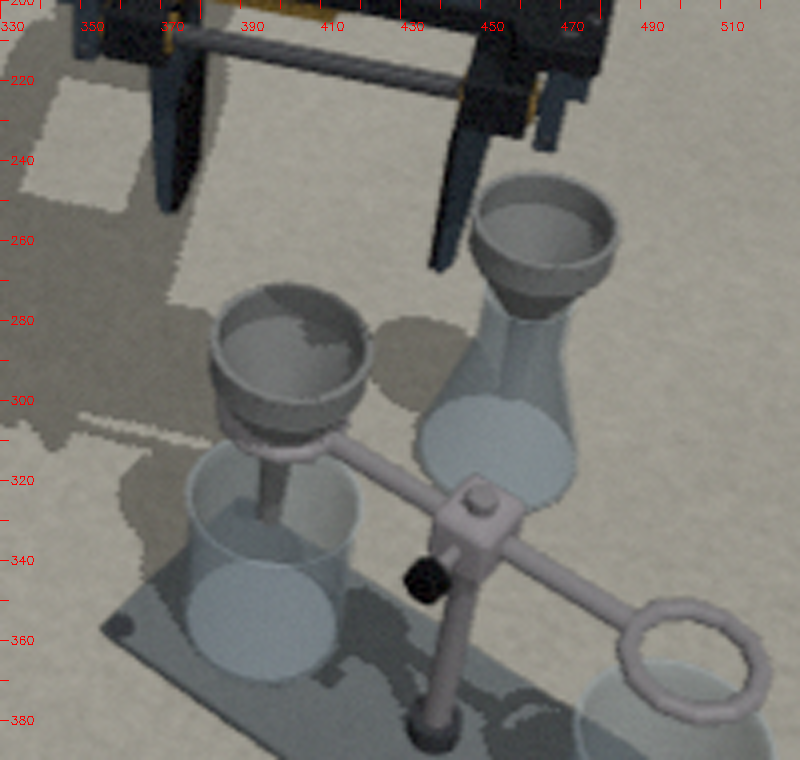

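Funnel2 hangs level in the right ring with its stem in the beaker. Next is funnel1.

Emit:
apply_moves:
  moves: "100 -0.1 -0.06 0 0 0 0; 100 -0.16 -0.095 0.04 0 0 0; 100 -0.16 -0.095 0.08 0 0 0; 100 -0.16 -0.095 0.1 0 0 0; 100 -0.16 -0.095 0.1 0 0 0"

```text
time_s: 30.32
ee_pos: [0.4164, 0.2359, 0.2744]
tcp_rot: [-3.094, -0.537, -0.007]
force: [0.4, 0.7, 0.6]
width: 0.0911
```

Emit:
apply_moves:
  moves: "100 -0.148 -0.09 0.08 0 0 0; 100 0 0 0 0 0 0; 100 0 0 0 0 0 0; 100 0 0 0 0 0 0"

```text
time_s: 30.65
ee_pos: [0.393, 0.2414, 0.2631]
tcp_rot: [-3.094, -0.539, -0.009]
force: [0.4, 0.1, 0.2]
width: 0.0915
```

```bash
python3 - <<'E'
from kin import *
np.set_printoptions(precision=3,suppress=True)
p,R,s=pose();print(p,R.as_euler('xyz',degrees=True))
cv2.imwrite('pics/w19.png',ctrl.capture('wrist'))
plan([((.395,.242,.204),None)],step=.03)
E
```

```text
[0.393 0.241 0.263] [-179.996   -0.322   19.757]
0.005 0 0.197 0 0 0
0.005 0 0.197 0 0 0
-- 2 [0.395 0.242 0.204]
```

View pics/w19.png

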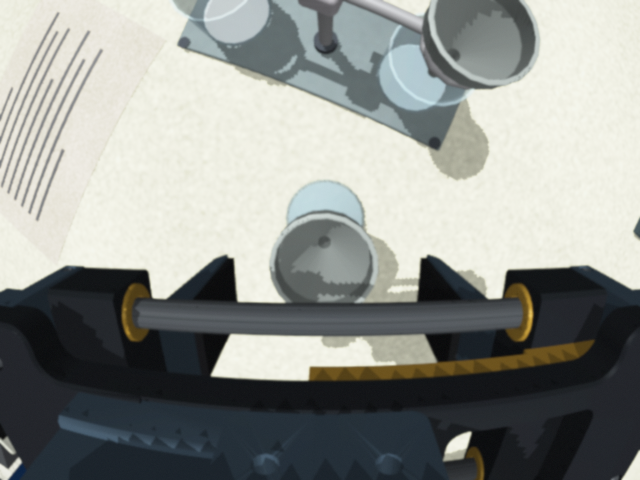

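The funnel's centre is at column 324, midway between the fingers. I'll descend and grip.

Emit:
apply_moves:
  moves: "100 0.005 0 0.19 0 0 0; 100 0.005 0 0.19 0 0 0; 100 0 0 0 0 0 0; 75 0 0 0 0 0 0; 60 0 0 0 0 0 0"
  force: 12

```text
time_s: 31.12
ee_pos: [0.3951, 0.2419, 0.2064]
tcp_rot: [-3.094, -0.537, -0.008]
force: [0.7, 0.7, 0.5]
width: 0.0805
```

Emit:
apply_moves:
  moves: "60 0 0 0 0 0 0; 60 0 0 0 0 0 0; 60 0 0 0 0 0 0; 60 0 0 0 0 0 0; 60 0 0 0 0 0 0"

```text
time_s: 31.53
ee_pos: [0.3942, 0.242, 0.206]
tcp_rot: [-3.093, -0.538, -0.008]
force: [0.2, 0.6, 3.3]
width: 0.0603
```

Emit:
apply_moves:
  moves: "60 0 0 0 0 0 0; 60 0 0 -0.03 0 0 0; 60 0 0 -0.06 0 0 0; 60 0 0 -0.1 0 0 0; 60 0 0 -0.15 0 0 0"

```text
time_s: 31.95
ee_pos: [0.3925, 0.2407, 0.2555]
tcp_rot: [3.093, 0.538, -0.002]
force: [0.1, 0.8, -1.0]
width: 0.0605
```

Emit:
apply_moves:
  moves: "60 0 0 -0.2 0 0 0; 60 0 0 -0.2 0 0 0; 60 0 0 -0.2 0 0 0; 60 0 0 -0.15 0 0 0; 60 0 0 -0.05 0 0 0"

```text
time_s: 32.37
ee_pos: [0.3939, 0.2416, 0.3802]
tcp_rot: [-3.093, -0.538, -0.015]
force: [0.0, -0.4, -0.7]
width: 0.0606
```

```bash
python3 - <<'E'
from kin import *
np.set_printoptions(precision=3,suppress=True)
p,R,s=pose();print(p,s['force'],s['width'])
cv2.imwrite('pics/s20.png',ctrl.capture('scene'));crop('pics/s20.png',380,130,180,190,4,'pics/s20c.png')
plan([((.555,.3895,.37),None)],step=.03)
E
```

```text
[0.394 0.242 0.38 ] [ 0.036 -0.437 -0.73 ] 0.060645694169645256
0.168 -0.071 0.01 0 0 0
0.168 -0.071 0.01 0 0 0
0.168 -0.071 0.01 0 0 0
0.168 -0.071 0.01 0 0 0
0.168 -0.071 0.01 0 0 0
0.168 -0.071 0.01 0 0 0
0.168 -0.071 0.01 0 0 0
0.168 -0.071 0.01 0 0 0
-- 8 [0.555 0.39  0.37 ]
```

View pics/s20c.png

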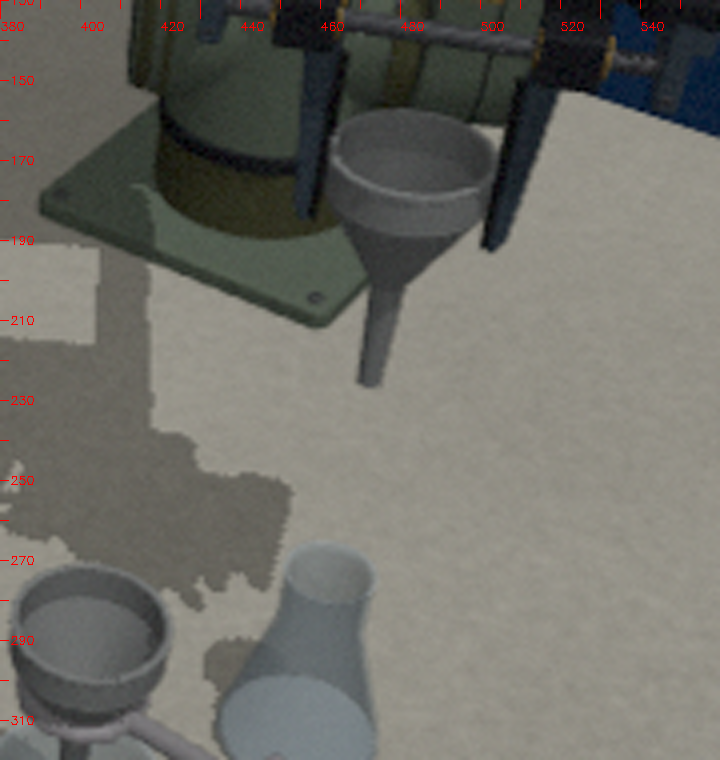

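```bash
python3 - <<'E'
from kin import *
p=pose()[0]
print(p,onz('scene',472.3,226,p[2]-.162),onz('scene',482.8,170,p[2]-.052))
E
```

```text
[0.39390257 0.24161575 0.3795651 ] [0.39611362 0.24328873 0.2175651 ] [0.40015462 0.2424928  0.3275651 ]
```

Emit:
apply_moves:
  moves: "60 0.1 -0.04 0 0 0 0; 60 0.168 -0.071 0 0 0 0; 60 0.168 -0.071 0 0 0 0; 60 0.168 -0.071 0 0 0 0; 60 0.168 -0.071 0 0 0 0"

```text
time_s: 32.83
ee_pos: [0.4861, 0.3266, 0.3743]
tcp_rot: [3.094, 0.538, -0.001]
force: [0.1, 0.5, 0.1]
width: 0.0605
```

Emit:
apply_moves:
  moves: "60 0.168 -0.071 0 0 0 0; 60 0.168 -0.071 0 0 0 0; 60 0.168 -0.071 0 0 0 0; 60 0.06 -0.03 0 0 0 0; 60 0 0 0 0 0 0"

```text
time_s: 33.25
ee_pos: [0.5542, 0.3903, 0.3727]
tcp_rot: [3.093, 0.539, -0.002]
force: [-1.0, -0.3, -1.0]
width: 0.0607
```

Emit:
apply_moves:
  moves: "60 0 0 0 0 0 0; 60 0 0 0.1 0 0 0; 60 0 0 0.12 0 0 0; 60 0 0 0.05 0 0 0; 60 0 0 0 0 0 0"

```text
time_s: 33.67
ee_pos: [0.5518, 0.3879, 0.3338]
tcp_rot: [3.093, 0.538, -0.003]
force: [-1.0, 0.0, -0.7]
width: 0.0604
```

```bash
python3 - <<'E'
from kin import *
np.set_printoptions(precision=3,suppress=True)
p,R,s=pose();print(p,s['force'],s['width'])
cv2.imwrite('pics/s21.png',ctrl.capture('scene'));crop('pics/s21.png',400,230,200,190,4,'pics/s21c.png')
print(proj('scene',[p[0],p[1],p[2]-.162]))
plan([((.555,.3895,.27),None)],step=.02)
E
```

```text
[0.552 0.388 0.334] [-0.99   0.032 -0.682] 0.06040903632752077
[509.109 347.435]
0.005 -0.001 0.109 0 0 0
0.005 -0.001 0.109 0 0 0
0.005 -0.001 0.109 0 0 0
0.005 -0.001 0.109 0 0 0
-- 4 [0.555 0.39  0.27 ]
```

View pics/s21c.png

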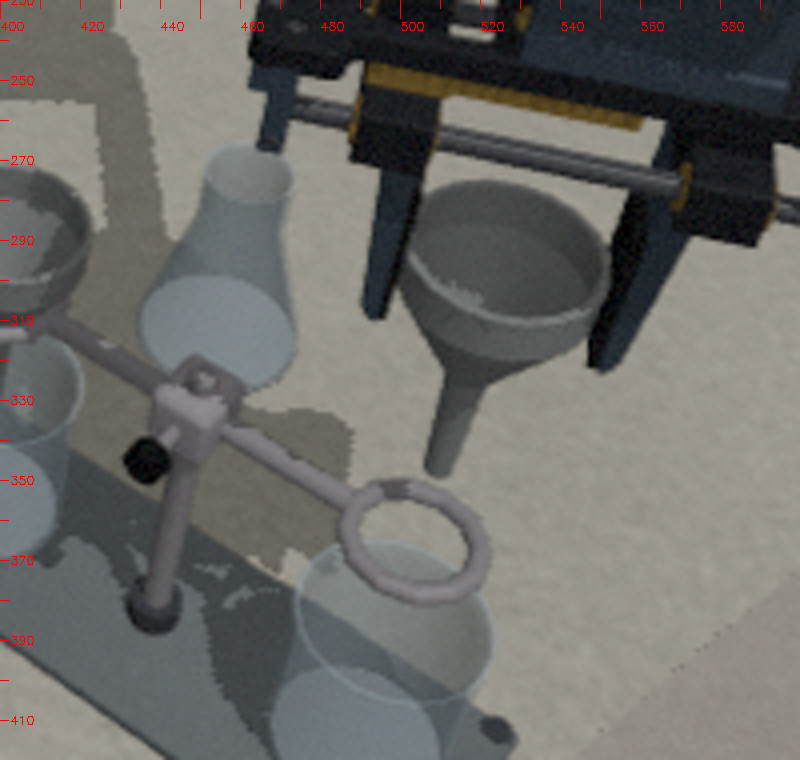

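Emit:
apply_moves:
  moves: "60 0.02 -0.002 0.1 0 0 0; 60 0.01 0 0.12 0 0 0; 60 0 0 0.12 0 0 0; 60 0 0 0.1 0 0 0; 60 0 0 0 0 0 0"

```text
time_s: 34.13
ee_pos: [0.5565, 0.3901, 0.268]
tcp_rot: [3.093, 0.538, -0.002]
force: [0.3, -0.3, -0.8]
width: 0.0601
```

```bash
python3 - <<'E'
from kin import *
np.set_printoptions(precision=3,suppress=True)
p,R,s=pose();print(p,s['force'],s['width'])
cv2.imwrite('pics/s22.png',ctrl.capture('scene'));crop('pics/s22.png',400,230,200,190,4,'pics/s22c.png')
E
```

```text
[0.557 0.39  0.268] [ 0.261 -0.252 -0.814] 0.060134473524751486
```

View pics/s22c.png

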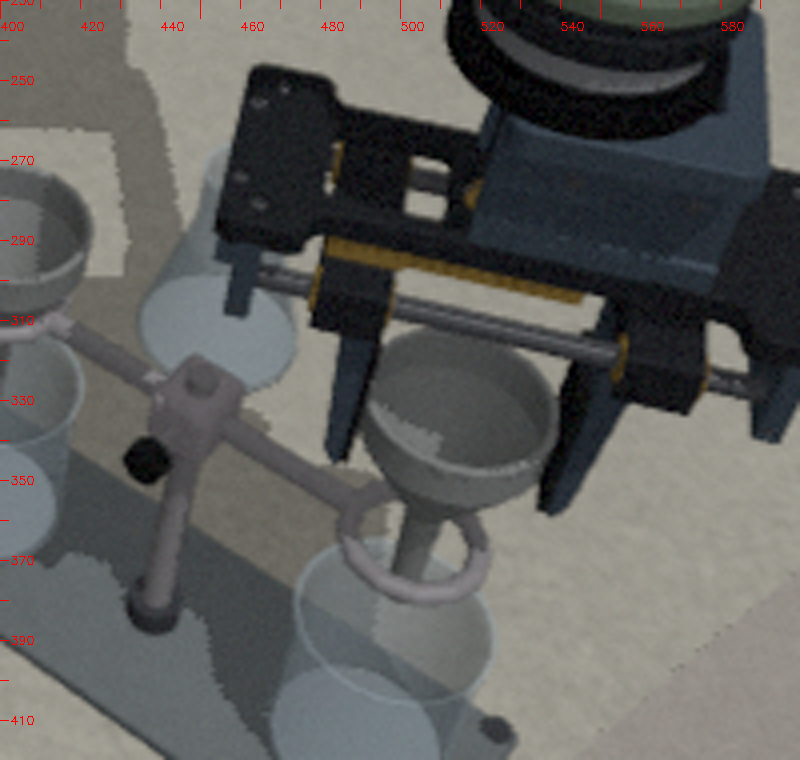

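Emit:
apply_moves:
  moves: "60 0 0 0.08 0 0 0; 60 0 0 0.06 0 0 0; 60 0 0 0.03 0 0 0; 60 0 0 0 0 0 0"

```text
time_s: 34.52
ee_pos: [0.5574, 0.3908, 0.2444]
tcp_rot: [3.095, 0.538, 0.003]
force: [0.3, 0.2, -0.0]
width: 0.0603
```

Emit:
apply_moves:
  moves: "60 0 0 0.015 0 0 0; 60 0 0 0.015 0 0 0; 60 0 0 0 0 0 0; 60 0 0 0 0 0 0"

```text
time_s: 34.85
ee_pos: [0.5577, 0.3911, 0.2405]
tcp_rot: [-3.095, -0.538, -0.005]
force: [-1.1, 0.4, -1.9]
width: 0.0607
```

Emit:
apply_moves:
  moves: "60 0 0 0.015 0 0 0; 60 0 0 0.012 0 0 0; 60 0 0 0 0 0 0; 60 0 0 0 0 0 0"

```text
time_s: 35.18
ee_pos: [0.5576, 0.391, 0.236]
tcp_rot: [-3.095, -0.538, -0.004]
force: [0.5, 0.0, -0.9]
width: 0.0605
```

Emit:
apply_moves:
  moves: "60 0 0 0.01 0 0 0; 60 0 0 0.01 0 0 0; 60 0 0 0 0 0 0"

```text
time_s: 35.43
ee_pos: [0.558, 0.3905, 0.2337]
tcp_rot: [3.094, 0.538, 0.006]
force: [0.8, -2.3, 2.6]
width: 0.0606
```

Contact. I'll release slowly and back off.

Emit:
apply_moves:
  moves: "68 0 0 0 0 0 0; 72 0 0 0 0 0 0; 80 0 0 0 0 0 0; 90 0 0 0 0 0 0; 100 0 0 0 0 0 0"

```text
time_s: 35.85
ee_pos: [0.5575, 0.3913, 0.2329]
tcp_rot: [-3.094, -0.539, -0.004]
force: [0.5, -0.6, 1.0]
width: 0.083
```

Emit:
apply_moves:
  moves: "100 0 0 0 0 0 0; 100 0 0 -0.06 0 0 0; 100 0 0 -0.15 0 0 0; 100 0 0 -0.2 0 0 0; 100 0 0 -0.2 0 0 0"

```text
time_s: 36.27
ee_pos: [0.5571, 0.3909, 0.3258]
tcp_rot: [3.095, 0.539, 0.003]
force: [1.2, 0.4, 0.8]
width: 0.0917
```

Emit:
apply_moves:
  moves: "100 0 0 -0.2 0 0 0; 100 -0.2 0 0 0 0 0; 100 -0.2 0 0 0 0 0; 100 -0.2 0 0 0 0 0; 100 -0.2 0 0 0 0 0"

```text
time_s: 36.68
ee_pos: [0.4431, 0.3499, 0.3551]
tcp_rot: [-3.094, -0.538, -0.006]
force: [0.1, 0.6, -0.4]
width: 0.091
```

Emit:
apply_moves:
  moves: "100 -0.15 0 0 0 0 0; 100 0 0 0 0 0 0; 100 0 0 0 0 0 0"

```text
time_s: 36.93
ee_pos: [0.4225, 0.3427, 0.3557]
tcp_rot: [-3.093, -0.539, -0.008]
force: [0.5, 0.5, -0.4]
width: 0.0912
```

```bash
python3 - <<'E'
from kin import *
p,R,s=pose();print(p,s['force'],s['width'],s['time_s'])
cv2.imwrite('pics/s23.png',ctrl.capture('scene'));cv2.imwrite('pics/t23.png',ctrl.capture('top'))
crop('pics/s23.png',350,250,200,190,4,'pics/s23c.png')
E
```

```text
[0.42252808 0.34268354 0.35569755] [ 0.45835388  0.48933515 -0.36802456] 0.09118115388322541 36.9333
```

View pics/s23c.png

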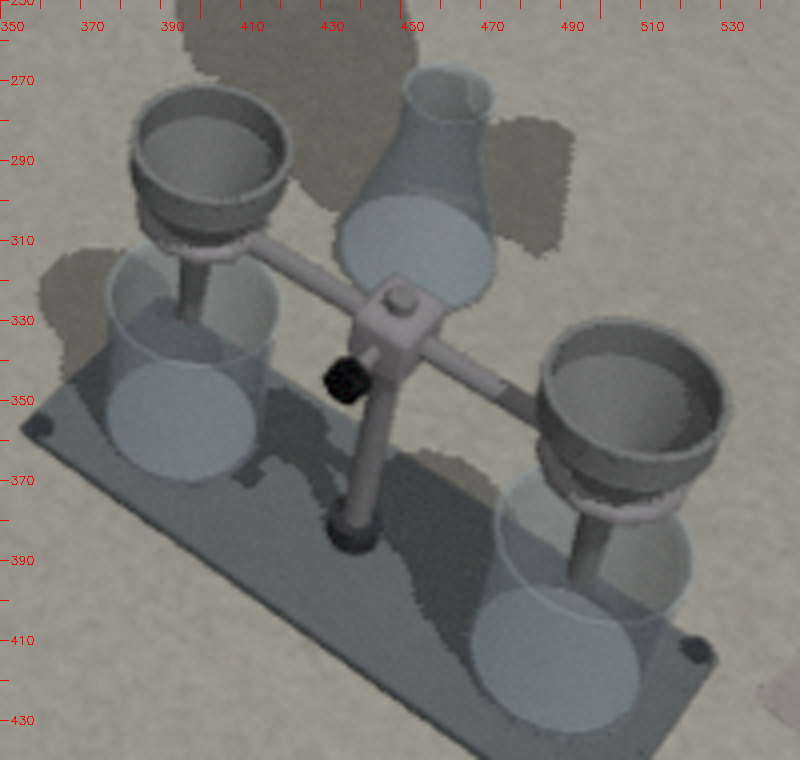

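View pics/s23.png

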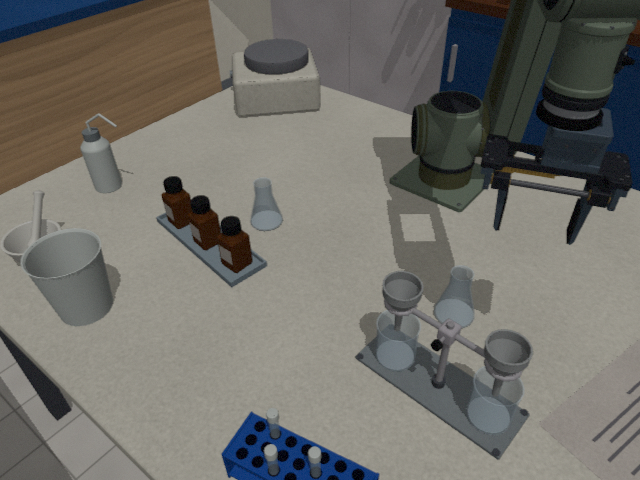

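View pics/t23.png

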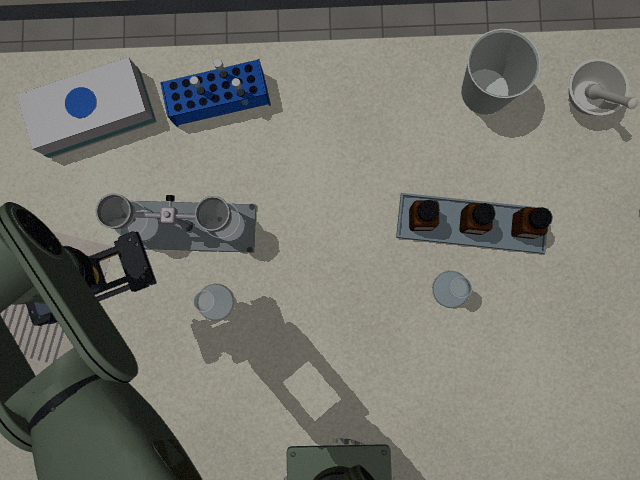

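```bash
python3 - <<'E'
from h import *
print(proj('scene',[.5465,.2097,.181]),proj('scene',[.5583,.3899,.181]),proj('top',[.5465,.2097,.181]),proj('top',[.5583,.3899,.181]))
print(tri((402.75,286),(214,213.5)),tri((508.3,347),(115.5,210.5)))
print(ctrl.job_done())
E
```

```text
[403.07922832 284.16781761] [509.88872057 346.96106648] [212.37783136 213.71580563] [112.20554743 210.29333396]
[0.54700338 0.2086041  0.17668501] [0.55777995 0.38654238 0.17769459]
the job is handed in; nothing more can be done
None
```

The bench is ready and I handed the job in, with the robot's clock at about 37 s of the 72 s allowed. The sample bottle stands in the tray gap, and both funnels hang in the stand.

- **Bottle:** I tipped it upright on the free bench first, because parked funnel 2 blocked the level approach to the tray. Then I regripped it from above and lowered it into the gap. The last pictures show it upright in line with the other two, which look unmoved.
- **Funnels:** Funnel 2 hangs in the right ring and funnel 1 in the left, in that order. Both look level, with their stems inside the beakers.
- **Beakers and flasks:** The beakers look unmoved, and both empty flasks are upright.
- **Failed attempt:** I first tried to grip flask 2 by its neck. The fingers closed on funnel 2's rim instead, so I let go; nothing was disturbed.
- **Wrist limit:** On the first try at turning the bottle, the wrist reached the end of one joint's range. I flipped the wrist and finished the turn.
- **Last check:** The funnel mouths measured about 177–178 mm above the bench, where 181 mm is expected. In plan they are within about 1–4 mm of the ring centres. I put both differences down to reading pixels by eye.

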